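# Refit the needle-valve spindles in the gas manifold

### The job

The cleaned needle-valve spindles stand in the parts case: slide the case's lower lid all the way in under its neighbour, take out every spindle there is and screw each one down into a bore of its own in the gas manifold, straight and fully home, so that its knob sits flat on the block. When all are in, slide the lid fully shut again so that the case is closed against dust, and leave the other things on the bench where they are.

Things in the scene. Friction and masses are not known exactly. Their poses are not given: they have to be found in the camera images.
- manifold: gas manifold: bare steel block 70 x 172 mm (x, y), 70 mm high, on a grey foot plate 86 x 190 x 8 mm; loose on the bench, 6 kg, may shift if knocked. Origin: centre of the underside, y along its length, top face at z = 78 mm. Three vertical bores in a row along y, 56 mm apart, all empty. Hose stubs stick out 16 mm at -x and 28 mm at -y, below z = 56 mm
- bore1 (a point): centre of a bore's mouth on the manifold's top face, at y = -56 mm of the manifold, axes as the manifold's. Bore 25 mm wide, 69 mm deep. Two facing studs 50 mm down form the female thread: right-hand, two starts, 20 mm sink per full turn
- bore2 (a point): centre of a bore's mouth on the manifold's top face, at y = 0 mm of the manifold, axes as the manifold's. Bore 25 mm wide, 69 mm deep. Two facing studs 50 mm down form the female thread: right-hand, two starts, 20 mm sink per full turn
- bore3 (a point): centre of a bore's mouth on the manifold's top face, at y = 56 mm of the manifold, axes as the manifold's. Bore 25 mm wide, 69 mm deep. Two facing studs 50 mm down form the female thread: right-hand, two starts, 20 mm sink per full turn
- spindle1: needle-valve spindle, 0.13 kg, may be absent: round grey knob 30 mm wide, 28 mm high, on a stem 22.5 mm wide, 67 mm long, coarse thread on its lower half. Origin: centre of the flat seat face under the knob; knob z 0 to 28, stem 0 to -67 mm. Down a bore it lands on the thread 6 to 16 mm above home; clockwise from above it sinks 20 mm a turn till the seat face meets the block, then goes tight
- spindle2: needle-valve spindle, 0.13 kg, may be absent: round grey knob 30 mm wide, 28 mm high, on a stem 22.5 mm wide, 67 mm long, coarse thread on its lower half. Origin: centre of the flat seat face under the knob; knob z 0 to 28, stem 0 to -67 mm. Down a bore it lands on the thread 6 to 16 mm above home; clockwise from above it sinks 20 mm a turn till the seat face meets the block, then goes tight
- spindle3: needle-valve spindle, 0.13 kg, may be absent: round grey knob 30 mm wide, 28 mm high, on a stem 22.5 mm wide, 67 mm long, coarse thread on its lower half. Origin: centre of the flat seat face under the knob; knob z 0 to 28, stem 0 to -67 mm. Down a bore it lands on the thread 6 to 16 mm above home; clockwise from above it sinks 20 mm a turn till the seat face meets the block, then goes tight
- parts_case: parts case, fixed grey box 112 x 280 mm (x, y), 115 mm high; origin: centre of the underside. White rack inside at z = 72 mm: spindles hang upright in its square holes, seat faces on it, at x = 0, y = -114, -78, -42 mm (right half), knob tops 3 mm under the lid. Inside 98 mm wide. Two clear lids slide along y between rails; the left half holds spare brass fittings only
- lower_lid (a joint): slide of the lower lid, over the right (-y) half of the case: 0 shut, 0.114 m fully open, moving to the case's +y under the upper lid; about 2 N of friction, stays where left. Fully open, the right half is clear from its end wall to y = -20 mm of the case
- lower_pull (a point): middle of the top of the lower lid's pull, an aluminium bar upright on the lid's outer end, moving with it: 44 mm long in the case's x, 10 mm thick in y, 26 mm high. Its top is 133 mm above the bench, the lower lid's surface 107 mm, the upper lid's 113 mm, the rails' tops 115 mm
- upper_lid (a joint): slide of the upper lid, over the left (+y) half of the case: 0 shut, -0.114 m when pushed over the right half; starts shut and can stay so
- microscope: inverted microscope, fixed and solid, beside the manifold, between it and where the robot's hand starts: origin at the centre of its underside; its front is 295 mm and its left side 135 mm from the origin (the black focus knob on that side 185 mm), the eyepieces lean out to 330 mm in front, 0.3 to 0.4 m above the bench. Go round in front of it with the arm drawn in
- hex_driver: bystander: hex driver with a red handle, 20 x 147 x 19 mm, lying on the bench
- dish_c1: bystander: clear lidded culture dish 58 mm across, 14 mm high
- dish_d1: bystander: clear lidded culture dish 58 mm across, 14 mm high

How it is judged:
By the outcome, as a careful person would: the job done as asked, in the order asked, and still so for the second after the job is handed in, with the robot touching nothing.
Of spindle1, spindle2, spindle3 only 2 to 3 are there at a start; the rules pass over those that are not, and their reading is None.
At some moment in a run one of manifold may be knocked a few centimetres aside while the robot is not near it.
It also fails if it takes over 210 s, if anything falls off the work surface, if the arm or the gripper's body presses on something with over 40 N, if the wrist force passes 120 N, or if a joint passes its speed limit or range.

### The arm

A 6-joint arm with a two-finger parallel gripper is mounted at the origin on a cart in front of the work surface, level with it; the furniture and walls round the work are solid. World frame = base frame: x ahead of the robot, y to its left, z up, the work surface at z = 0. Lengths are in m, angles in rad, forces in N, time in s.
With the tool pointing down it reaches from about 0.325 to 0.925 m from the base axis. Payload 3.1 kg.
Tool frame: the origin (TCP) lies midway between the tips of the shut fingers; the grasp point (between the pads) lies 19 mm behind it; z points along the fingers, y is the line along which they close (so a half turn about z gives the same grasp; the last joint's range is limited). The gripper opens to 85 mm and grips with 20 to 120 N. Pads are 22 mm wide; open, the fingers measure 114 mm over their backs; the gripper's body (76 mm by 85 mm) begins 54 mm behind the grasp point. The pads swing forward as they close: fully open they stand 13 mm farther back than shut.
Start: joints at [-1.45, 0.217, 1.613, -0, 1.311, -0.112], TCP at [0.144, -0.608, 0.201] pointing down, gripper open.
Joint ranges: [-2.75, 2.75], [-0.78, 2.1], [0.31, 2.55], [-1.13, 4.27], [0.13, 2.63], [-2.58, 2.58]. Speed limits (rad/s): [2.79, 2.79, 3.14, 3.14, 3.14, 3.14].

### API

Orientations are given as a rotation vector (axis times angle).
In Python, from workcell import sense, grab_frame, job_done gives the robot as it stands. The module is installed in compiled form; this text tells all that it offers.
- The arm moves only by the shell command python3 -m handwheel 'ROWS'. ROWS is JSON, a list that holds one entry, the list of rows, each a list of 5 numbers: the shift along the tool's x, y, z in m, then the turn about the tool's z in degrees, then the opening, from -1 (shut) to 1 (fully open), so that 0 is half open. A call has 1 to 5 rows; each row shifts and turns the commanded pose from where the row before left it, along the tool's axes as they then stand; what a row does not reach is not made up. A row lasts 1/10 s, in which the tool goes at most 50 mm and 8.59 degrees, less where a joint would pass 70% of its speed; a pose out of reach is approached as far as the arm can. A call is refused whole if a number of a shift passes 0.05 or a number of a turn 8.59, either way. A call with a gripper value outside its range is refused whole. The fingers move at their own pace and stop on an object; the grip force is fixed at half the most. Time passes only in rows, so rows that do not move let the fingers close. It gives the time, the measured TCP pose, the force, the opening and the grip force at its end, in the units of the state.
- sense(): the state, without advancing time (a new reading comes with each control period).
- grab_frame(name): name is "scene" or "top" or "wrist"; returns a dict with "color" (400x640x3 uint8, red, green, blue), "fovy" (degrees; the focal length in pixels is half the picture's height over the tangent of half this angle, whatever the lens; pixels are square), "cx", "cy" (the principal point, pixels), "rvec" (rotation vector, rad) and "tvec" (3), from world to camera coordinates, as OpenCV has them; the wrist camera has in their place "mount" (4x4, takes a point from camera to tool coordinates, whose origin is the TCP and whose axes are the flange's). Camera axes: x right, y down, z forward; pixel columns grow to the right and rows downward; lengths in m; the calibration is good to about 2 mm. A picture is of the moment at which its call begins: read the wrist's pose just before it. There is no depth.
- job_done(): hands the job in; it is judged then, once.
The state is a dict: "t": time; "joints": joint angles; "qvel": joint speeds; "joint_torque": joint torques, N m; "tool_pos": TCP position; "eef_rot": TCP orientation; "contact_force": force on the tool from outside, world axes, zero at the start; "moment": the same for the moment, N m; "width": opening from 0.0 (shut) to 1.0 (fully open); "gripper_force": force on a finger pad.
Only numpy, scipy, OpenCV 4.12 (cv2) and the standard library are available. Lean on these libraries where they do the work, as an engineer would, in place of code of your own. Each camera call takes 0.05 s, during which the arm holds its last target. There are 200 camera calls.

## Working session

There is one attempt and no reset: what is moved stays moved. The work goes in short steps, Python scripts to look and compute and a shell command to move; the robot and the scene stay as the last step left them, time stands still between calls to the robot, and variables do not carry over. Pictures are saved under pics/ and viewed, at most 14 in all, crops included, and the job is handed in when it is done.

```bash
mkdir -p pics; ls
python3 - <<'E'
from workcell import sense, grab_frame
import cv2,numpy as np
s=sense();print({k:np.round(v,3) for k,v in s.items()})
for n in ["scene","top"]:
    f=grab_frame(n);print(n,f["fovy"],f["cx"],f["cy"],f["rvec"],f["tvec"])
    cv2.imwrite(f"pics/{n}0.png",f["color"][:,:,::-1])
f=grab_frame("wrist");print(f["fovy"],f["cx"],f["cy"],f["mount"])
E
```

```text
pics
{'t': np.float64(0.0), 'joints': array([-1.45 ,  0.218,  1.615, -0.   ,  1.311, -0.112]), 'qvel': array([ 0.   , -0.   ,  0.   , -0.   ,  0.001,  0.001]), 'joint_torque': array([-1.0000e-03, -3.9684e+01, -3.0385e+01, -0.0000e+00,  1.0000e-02,
       -0.0000e+00]), 'tool_pos': array([ 0.144, -0.607,  0.199]), 'eef_rot': array([-3.118, -0.364,  0.   ]), 'contact_force': array([ 0.177, -0.028, -0.211]), 'moment': array([ 0.018, -0.005, -0.009]), 'gripper_force': np.float64(0.0), 'width': np.float64(1.002)}
scene 51.70115162446288 316.91819452605216 199.4068947710185 [ 1.12162539 -2.2015939   1.1439756 ] [0.48819556 0.30995483 0.99645921]
top 49.61173913795021 308.0172675555703 198.99043074960116 [ 2.12102337 -2.16632121  0.13768945] [0.21293133 0.57956903 1.11379785]
66.10072165948435 325.07697762953313 202.27916735873114 [[ 5.70554719e-05 -9.51746748e-01 -3.06884546e-01  7.87528845e-02]
 [ 9.99999557e-01 -2.34016139e-04  9.11676883e-04  4.78410660e-04]
 [-9.39501445e-04 -3.06884462e-01  9.51746313e-01 -1.73378310e-01]
 [ 0.00000000e+00  0.00000000e+00  0.00000000e+00  1.00000000e+00]]
```

View pics/scene0.png

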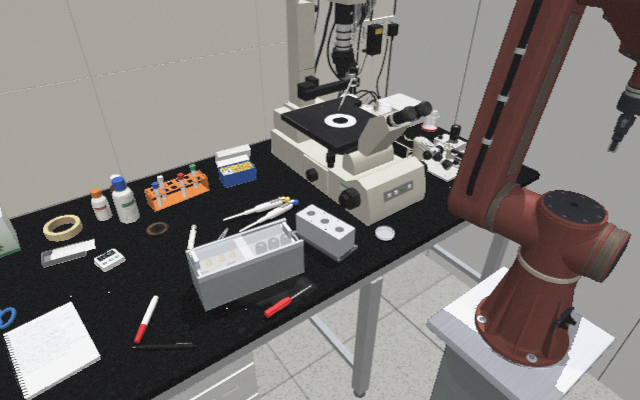

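View pics/top0.png

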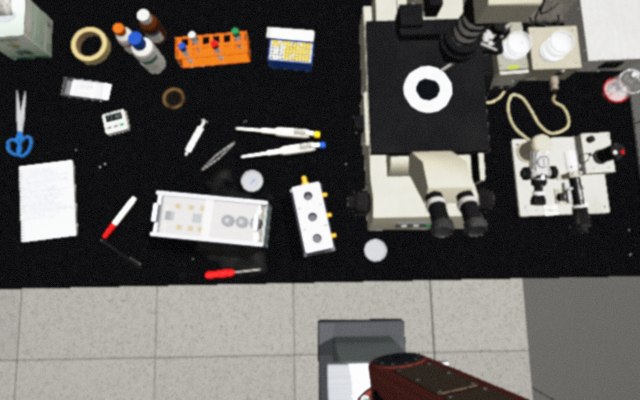

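The scene view shows the case (about 250,262), with the manifold (325,230) to its right and the microscope beyond. In the top view the case is at (210,218), with knobs visible at about (228–245,221). The manifold is at (313,217), with bores around (309,195), (313,217) and (317,239).

```bash
cat > h.py <<'E'
import numpy as np,cv2
from scipy.spatial.transform import Rotation as R
from workcell import sense, grab_frame
def K(f):
    F=200/np.tan(np.radians(f["fovy"]/2)); return np.array([[F,0,f["cx"]],[0,F,f["cy"]],[0,0,1]])
def pose(f,s=None):
    "camera->world R,t"
    if "mount" in f:
        T=np.eye(4);T[:3,:3]=R.from_rotvec(s["eef_rot"]).as_matrix();T[:3,3]=s["tool_pos"];M=T@np.array(f["mount"])
        return M[:3,:3],M[:3,3]
    r=R.from_rotvec(np.ravel(f["rvec"])).as_matrix();return r.T,-r.T@np.ravel(f["tvec"])
def unproj(f,uv,z,s=None):
    Rc,t=pose(f,s);d=np.c_[np.array(uv,float),np.ones(len(uv))]@np.linalg.inv(K(f)).T@Rc.T
    return t+d*((z-t[2])/d[:,2])[:,None]
def proj(f,P,s=None):
    Rc,t=pose(f,s);c=(np.array(P,float)-t)@Rc@K(f).T;return c[:,:2]/c[:,2:]
def crop(f,x,y,w,h,k,name):
    cv2.imwrite(name,cv2.resize(f["color"][y:y+h,x:x+w,::-1],None,fx=k,fy=k,interpolation=cv2.INTER_CUBIC))
def st():
    s=sense();m=R.from_rotvec(s["eef_rot"]).as_matrix()
    print("t",round(s["t"],2),"pos",np.round(s["tool_pos"],4),"x",np.round(m[:,0],3),"y",np.round(m[:,1],3),"z",np.round(m[:,2],3),"J",np.round(s["joints"],2),"F",np.round(s["contact_force"],1),"w",round(float(s["width"]),3),"g",round(float(s["gripper_force"]),1));return s
E
python3 - <<'E'
from h import *
f=grab_frame("top");print(pose(f))
crop(f,145,170,200,100,4,"pics/c1.png")
E
```

```text
(array([[-0.02023474, -0.9900514 ,  0.1392436 ],
       [-0.99971362,  0.02181559,  0.00983607],
       [-0.0127759 , -0.13900469, -0.99020931]]), array([0.42302253, 0.18927132, 1.1861762 ]))
```

View pics/c1.png

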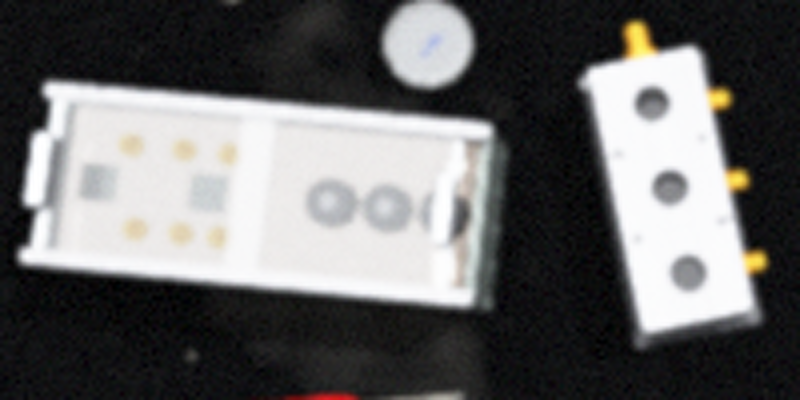

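Run:
```python
from h import *
f=grab_frame("top")
g=lambda a,z:unproj(f,np.array(a)/4+[145-.4,170-.4],z)
np.set_printoptions(precision=4,suppress=True)
c=g([(45,88),(492,128),(472,302),(20,258)],.115);print(c,c.mean(0),[np.linalg.norm(c[i]-c[i-1]) for i in range(4)])
u=(c[0]+c[3]-c[1]-c[2])/2;print("yaw y-axis",np.degrees(np.arctan2(-u[0],u[1])))
k=g([(332,203),(388,209)],.1);print("knob tops",k)
k=g([(455,150),(440,290),(440,243),(459,145)],.133);print("pull",k)
b=g([(652,103),(670,187),(689,273)],.078);print("bores",b,np.diff(b,axis=0))
m=g([(585,78),(698,48),(757,315),(642,337)],.078);print("mani",m,m.mean(0))
```

```text
[[0.6009 0.5825 0.115 ]
 [0.5693 0.3011 0.115 ]
 [0.4613 0.3142 0.115 ]
 [0.4943 0.595  0.115 ]] [0.5314 0.4482 0.115 ] [np.float64(0.10731246391277796), np.float64(0.28319290923090884), np.float64(0.10877947584295707), np.float64(0.2827345141938998)]
yaw y-axis -6.551634326184409
knob tops [[0.5258 0.4041 0.1   ]
 [0.5213 0.3687 0.1   ]]
pull [[0.5537 0.3221 0.133 ]
 [0.4683 0.3315 0.133 ]
 [0.4968 0.3315 0.133 ]
 [0.5567 0.3196 0.133 ]]
bores [[0.5884 0.2012 0.078 ]
 [0.5336 0.1907 0.078 ]
 [0.4782 0.1798 0.078 ]] [[-0.0548 -0.0105  0.    ]
 [-0.0554 -0.0109  0.    ]]
mani [[0.6058 0.2443 0.078 ]
 [0.6239 0.1705 0.078 ]
 [0.4507 0.1371 0.078 ]
 [0.4383 0.2105 0.078 ]] [0.5296 0.1906 0.078 ]
```

```bash
cat >> h.py <<'E'
C=np.array([.5314,.4482]); CY=np.radians(90-6.55)
def case(x,y,z=0):
    e=np.array([np.cos(CY),np.sin(CY)]);n=np.array([e[1],-e[0]]);return np.r_[C+e*y+n*x,z]
def to(p,yaw=None):
    "tool-frame shift (current axes) and turn to reach world p, tool x yaw deg"
    s=st();m=R.from_rotvec(s["eef_rot"]).as_matrix();print("  shift mm",np.round(m.T@(np.array(p)-s["tool_pos"])*1000,1),end=" ")
    y=np.degrees(np.arctan2(m[1,0],m[0,0]));print("yaw",round(y,2),"turn",None if yaw is None else round((y-yaw+180)%360-180,2))
E
python3 - <<'E'
from h import *
f=grab_frame("top")
np.set_printoptions(precision=3,suppress=True)
print(unproj(f,[(436,232),(485,232)],.33)); print(unproj(f,[(368,228),(430,230)],.1)); print(unproj(f,[(350,200)],.1))
to([0.33,-0.1,0.22],83.45)
E
```

```text
[[ 0.472 -0.053  0.33 ]
 [ 0.47  -0.149  0.33 ]]
[[ 0.499  0.051  0.1  ]
 [ 0.491 -0.103  0.1  ]]
[[0.571 0.094 0.1  ]]
t 0.3 pos [ 0.144 -0.608  0.2  ] x [0.973 0.231 0.   ] y [ 0.231 -0.973 -0.001] z [-0.     0.001 -1.   ] J [-1.45  0.22  1.61  0.    1.31 -0.11] F [0.3 0.3 0.2] w 0.995 g 0.0
  shift mm [ 298.  -451.3  -19.5] yaw 13.34 turn -70.11
```

```bash
H="python3 -m handwheel"
$H '[[[0,0,0,-8.59,1],[0,0,0,-8.59,1],[0,0,0,-8.59,1],[0,0,0,-8.59,1],[0,0,0,-8.59,1]]]'
$H '[[[0,0,0,-8.59,1],[0,0,0,-8.59,1],[0,0,0,-8.59,1],[0,0,0,-1.4,1]]]' >/dev/null
$H '[[[0.036,0.013,0,0,1],[0.036,0.013,0,0,1],[0.036,0.013,0,0,1],[0.036,0.013,0,0,1],[0.036,0.013,0,0,1]]]' >/dev/null
$H '[[[0.036,0.013,0,0,1],[0.036,0.013,0,0,1],[0.036,0.013,0,0,1]]]' >/dev/null
python3 -c "
from h import *
to([0.345,-0.08,0.2],83.45)"
```

```text
t: 0.8
tool_pos: [0.1442, -0.6081, 0.2005]
eef_rot: [-2.765, -1.49, -0.0]
contact_force: [-0.5, 0.0, -0.7]
width: 0.998
gripper_force: 0.0
t 2.0 pos [ 0.2808 -0.3325  0.2008] x [ 0.117  0.993 -0.   ] y [ 0.993 -0.117  0.001] z [ 0. -0. -1.] J [-1.03 -0.21  2.04  0.    1.31 -0.91] F [0.1 0.3 0.2] w 1.0 g 0.0
  shift mm [258.3  34.2   0.7] yaw 83.27 turn -0.18
```

```bash
H="python3 -m handwheel"
$H '[[[0.037,0.005,0,0,1],[0.037,0.005,0,0,1],[0.037,0.005,0,0,1],[0.037,0.005,0,0,1],[0.037,0.005,0,0,1]]]' >/dev/null
$H '[[[0.037,0.005,0,0,1],[0.037,0.005,0,0,1],[0.04,-0.0016,0,0,1],[0.04,-0.0016,0,0,1],[0.04,-0.0016,0,0,1]]]' >/dev/null
$H '[[[0.04,-0.0016,0,0,1],[0.04,-0.0016,0,0,1],[0.0325,0.0215,-0.012,0,1],[0.0325,0.0215,-0.012,0,1],[0.0325,0.0215,-0.012,0,1]]]' >/dev/null
$H '[[[0.0325,0.0215,-0.012,0,1],[0.0325,0.0215,-0.012,0,1],[0.0325,0.0215,-0.012,0,1],[0,0,0,0,1],[0,0,0,0,1]]]'
python3 - <<'E'
from h import *
s=st();f=grab_frame("wrist")
print(proj(f,[case(0,-114,0) *0+case(0,-.114,.1),case(0,-.078,.1),case(0,-.042,.1),case(0,-.135,.133)],s))
cv2.imwrite("pics/w1.png",f["color"][:,:,::-1])
E
```

```text
t: 4.0
tool_pos: [0.5098, 0.2984, 0.2722]
eef_rot: [-2.345, -2.09, 0.002]
contact_force: [-0.3, -0.2, 0.1]
width: 1.001
gripper_force: 0.0
t 4.0 pos [0.5098 0.2984 0.2722] x [ 0.115  0.993 -0.001] y [ 0.993 -0.115 -0.001] z [-0.001 -0.001 -1.   ] J [ 0.41  0.1   1.62 -0.    1.43  0.53] F [-0.3 -0.2  0.1] w 1.001 g 0.0
[[328.80681252 141.52581155]
 [328.91238613 107.61039037]
 [329.02528844  71.34062662]
 [329.06392479 166.01341285]]
```

View pics/w1.png

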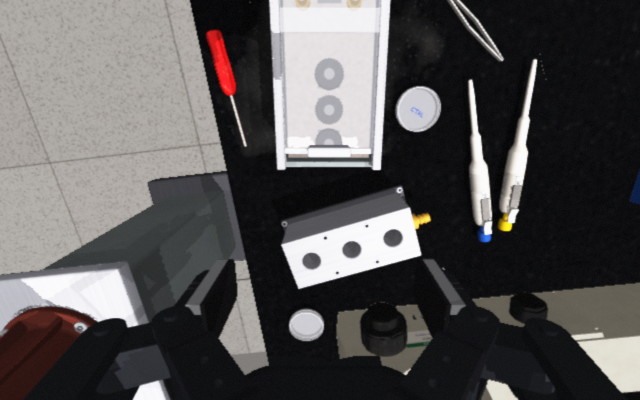

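The wrist view shows three knobs at (329,73), (329,109) and (~328,137), the pull at about (329,150), and the bores at (312,261), (352,249) and (393,238).

Run:
```python
from h import *
s=sense();f=grab_frame("wrist");np.set_printoptions(precision=4,suppress=True)
print(unproj(f,[(312,261),(352,249),(393,238)],.078,s))
print("knobs",unproj(f,[(329,73.5),(329,109)],.1,s))
crop(f,265,40,130,140,4,"pics/w1c.png")
```

```text
[[0.4776 0.1772 0.078 ]
 [0.5324 0.1888 0.078 ]
 [0.5869 0.1985 0.078 ]]
knobs [[0.5256 0.4036 0.1   ]
 [0.5217 0.3685 0.1   ]]
```

View pics/w1c.png

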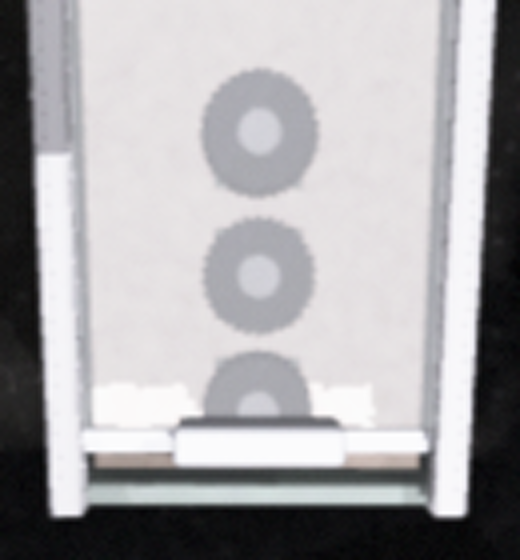

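Run:
```python
from h import *
s=sense();f=grab_frame("wrist");np.set_printoptions(precision=4,suppress=True)
p=unproj(f,[(265+259/4-.4,40+447/4-.4)],.133,s)[0];print(p)
e=np.array([np.cos(CY),np.sin(CY)]);d=p[:2]-C;print("case y",d@e,"x",d@[e[1],-e[0]])
q=unproj(f,[(265+259/4-.4,40+505/4-.4)],.115,s)[0];print("end",(q[:2]-C)@e)
for y in(.13,.132):to(np.r_[p[:2],0.2],83.45)
```

```text
[0.5169 0.328  0.133 ]
case y -0.1211144888953385 x -0.0006737225799103966
end -0.13954470469449515
t 4.15 pos [0.5088 0.2971 0.272 ] x [ 0.115  0.993 -0.001] y [ 0.993 -0.115 -0.001] z [-0.001 -0.001 -1.   ] J [ 0.41  0.09  1.62 -0.    1.43  0.53] F [ 0.  -0.5  0.3] w 1.0 g 0.0
  shift mm [31.6  4.6 72. ] yaw 83.38 turn -0.07
t 4.15 pos [0.5088 0.2971 0.272 ] x [ 0.115  0.993 -0.001] y [ 0.993 -0.115 -0.001] z [-0.001 -0.001 -1.   ] J [ 0.41  0.09  1.62 -0.    1.43  0.53] F [ 0.  -0.5  0.3] w 1.0 g 0.0
  shift mm [31.6  4.6 72. ] yaw 83.38 turn -0.07
```

```bash
H="python3 -m handwheel"
$H '[[[0.0079,0.0012,0.03,0,1],[0.0079,0.0012,0.03,0,1],[0.0079,0.0012,0.03,0,1],[0.0079,0.0012,0.03,0,1],[0,0,0,0,1]]]' >/dev/null
$H '[[[0,0,0.015,0,1],[0,0,0.015,0,1],[0,0,0.013,0,1],[0,0,0,0,1],[0,0,0,0,1]]]'
$H '[[[0,0,0,0,0],[0,0,0,0,-0.3],[0,0,0,0,-0.3],[0,0,0,0,-0.3],[0,0,0,0,-0.3]]]'
python3 -c "
from h import *
to(case(0,-.02,.106),83.45)"
```

```text
t: 5.15
tool_pos: [0.5181, 0.3287, 0.1095]
eef_rot: [-2.345, -2.091, 0.001]
contact_force: [-0.7, 0.7, -0.2]
width: 0.997
gripper_force: 0.0
t: 5.65
tool_pos: [0.5183, 0.329, 0.1098]
eef_rot: [2.344, 2.091, 0.0]
contact_force: [-0.1, 0.0, 0.1]
width: 0.35
gripper_force: 0.0
t 5.65 pos [0.5183 0.329  0.1098] x [0.114 0.993 0.   ] y [ 0.993 -0.114  0.   ] z [ 0.  0. -1.] J [0.45 0.28 1.71 0.   1.15 0.57] F [-0.1  0.   0.1] w 0.35 g 0.0
  shift mm [99.9 -0.6  3.8] yaw 83.46 turn 0.01
```

Run:
```python
from h import *
s=sense();f=grab_frame("wrist");crop(f,200,60,240,240,2.5,"pics/w2.png")
print(proj(f,[case(0,-.114,.1),case(0,-.121,.133),s["tool_pos"]],s))
g=grab_frame("scene");c=g["color"][215:315,180:320,::-1]
cv2.imwrite("pics/w2.png",np.hstack([cv2.resize(f["color"][20:340,180:460,::-1],(420,480)),cv2.resize(c,(380,480))]))
```

```text
[[323.52335382 221.69687244]
 [323.21859333 255.95505933]
 [324.38409461 236.49245421]]
```

View pics/w2.png

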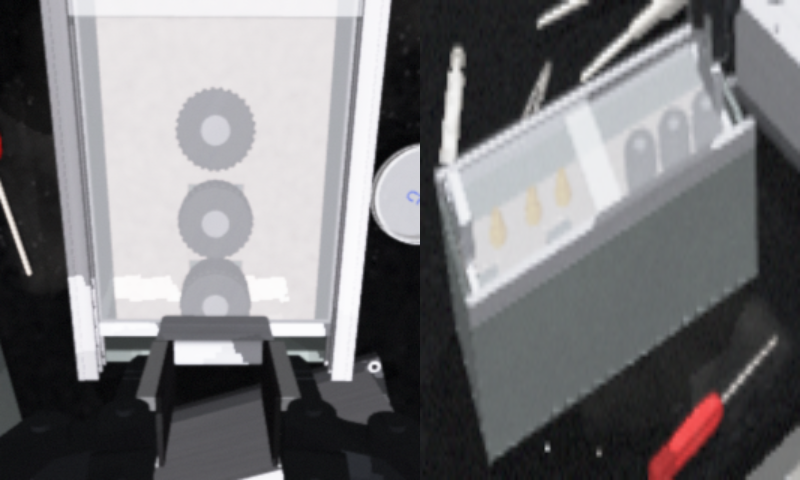

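Run:
```python
from h import *
s=sense();f=grab_frame("wrist");st()
crop(f,260,190,140,150,4,"pics/w3.png")
T=R.from_rotvec(s["eef_rot"]).as_matrix()
P=[case(x,-.121+y,z) for z in(.107,.133) for x in(-.022,.022) for y in(-.005,.005)]
Q=[s["tool_pos"]+T@[a,b,c] for c in(0,-.019) for b in(-.015,.015) for a in(-.011,.011)]
o=np.array([260,190]);print(np.round((proj(f,P,s)-o)*4));print(np.round((proj(f,Q,s)-o)*4))
```

```text
t 5.8 pos [0.5182 0.3289 0.1096] x [ 0.114  0.993 -0.   ] y [ 0.993 -0.114 -0.   ] z [-0.  0. -1.] J [0.45 0.28 1.71 0.   1.15 0.57] F [ 0.  -0.3  0.6] w 0.348 g 0.0
[[115. 214.]
 [112. 156.]
 [394. 215.]
 [396. 156.]
 [ 93. 297.]
 [ 90. 231.]
 [414. 297.]
 [417. 231.]]
[[162. 250.]
 [158. 119.]
 [353. 251.]
 [357. 119.]
 [151. 312.]
 [147. 169.]
 [363. 313.]
 [367. 170.]]
```

View pics/w3.png

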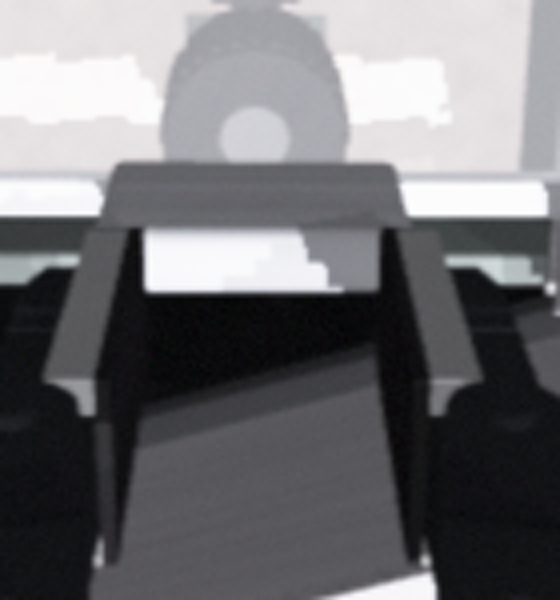

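The bar is where I predicted (face rows 163–228, top to row 292 in the crop). The fingers stand above it rather than around it, so I'll probe downward in small steps and watch the force.

```bash
H="python3 -m handwheel"
$H '[[[0,0,0,0,0.5],[0,0,0,0,0.5],[0,0,0,0,0.5],[0,0,0.004,0,0.5],[0,0,0,0,0.5]]]' 
$H '[[[0,0,0.003,0,0.5],[0,0,0,0,0.5]]]' 
$H '[[[0,0,0.003,0,0.5],[0,0,0,0,0.5]]]'
python3 - <<'E'
from h import *
s=sense();f=grab_frame("wrist");st()
crop(f,230,150,180,190,3,"pics/w4.png")
E
```

```text
t: 6.3
tool_pos: [0.5177, 0.3287, 0.1048]
eef_rot: [-2.344, -2.091, 0.002]
contact_force: [-0.3, -0.5, -0.3]
width: 0.751
gripper_force: 0.0
t: 6.5
tool_pos: [0.5178, 0.3287, 0.1019]
eef_rot: [-2.344, -2.091, 0.002]
contact_force: [-0.7, -0.5, -0.4]
width: 0.75
gripper_force: 0.0
t: 6.7
tool_pos: [0.5179, 0.3288, 0.0991]
eef_rot: [-2.344, -2.091, 0.001]
contact_force: [0.5, 0.0, 0.2]
width: 0.752
gripper_force: 0.0
t 6.75 pos [0.518  0.3288 0.0992] x [ 0.114  0.993 -0.   ] y [ 0.993 -0.114 -0.001] z [-0.001 -0.    -1.   ] J [0.45 0.3  1.72 0.   1.13 0.57] F [-0.1  0.4  0.2] w 0.75 g 0.0
```

View pics/w4.png

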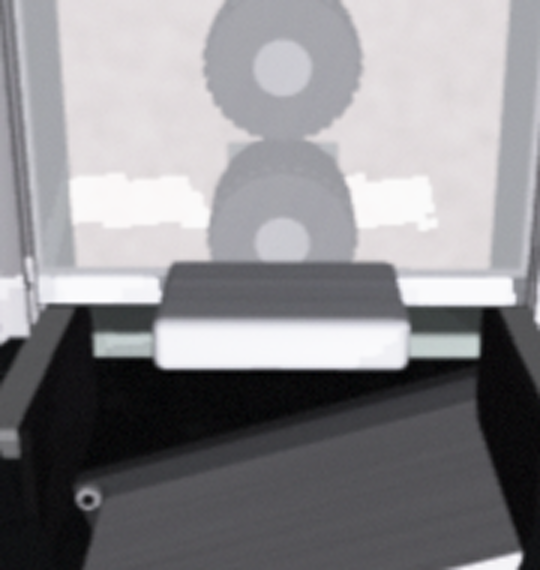

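The fingers stand wide, at either side of the bar (top at rows 320–368 of the crop). There's no contact yet, so I keep probing.

```bash
H="python3 -m handwheel"
$H '[[[0,0,0.002,0,0.5],[0,0,0,0,0.5]]]' | grep -E "pos|force"
$H '[[[0,0,0.002,0,0.5],[0,0,0,0,0.5]]]' | grep -E "pos|force"
$H '[[[0,0,0.002,0,0.5],[0,0,0,0,0.5]]]' | grep -E "pos|force"
```

```text
tool_pos: [0.5181, 0.3289, 0.0974]
contact_force: [-0.1, 0.4, -1.0]
gripper_force: 0.0
tool_pos: [0.518, 0.3289, 0.0953]
contact_force: [0.5, -0.6, 0.5]
gripper_force: 0.0
tool_pos: [0.518, 0.3288, 0.0933]
contact_force: [0.0, -1.4, 0.6]
gripper_force: 0.0
```

```bash
H="python3 -m handwheel"
for i in 1 2 3 4 5; do $H '[[[0,0,0.003,0,0.5],[0,0,0,0,0.5]]]' | grep -E "pos|contact"; done
python3 - <<'E'
from h import *
s=st();f=grab_frame("wrist");g=grab_frame("scene")
a=cv2.resize(f["color"][150:340,230:410,::-1],(380,400));b=cv2.resize(g["color"][200:300,225:325,::-1],(400,400),interpolation=cv2.INTER_CUBIC)
cv2.imwrite("pics/w5.png",np.hstack([a,b]))
E
```

```text
tool_pos: [0.5179, 0.3288, 0.0901]
contact_force: [0.2, 0.5, 0.2]
tool_pos: [0.5179, 0.3288, 0.087]
contact_force: [-0.1, 0.5, -0.4]
tool_pos: [0.5178, 0.3288, 0.0841]
contact_force: [-0.1, -0.2, -0.7]
tool_pos: [0.5179, 0.3288, 0.0811]
contact_force: [0.3, -0.0, 0.6]
tool_pos: [0.5179, 0.3288, 0.0781]
contact_force: [-0.5, -0.6, -0.0]
t 8.35 pos [0.5179 0.3288 0.0781] x [ 0.114  0.993 -0.   ] y [ 0.993 -0.114 -0.001] z [-0.001 -0.    -1.   ] J [ 0.45  0.32  1.73 -0.    1.09  0.57] F [-0.5 -0.6 -0. ] w 0.756 g 0.0
```

View pics/w5.png

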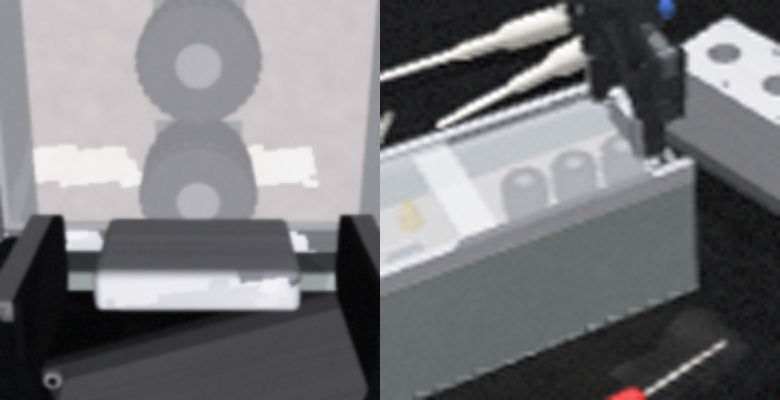

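The fingers now straddle the bar and sit just above the lid. So the fingertips are really about 40 mm behind the reported TCP, and I'll use that offset from here. Closing now.

```bash
H="python3 -m handwheel"
$H '[[[0,0,0,0,0.2],[0,0,0,0,-0.3],[0,0,0,0,-0.3],[0,0,0,0,-0.3],[0,0,0,0,-0.3]]]'
$H '[[[0.015,0,0,0,-0.3],[0.015,0,0,0,-0.3],[0.015,0,0,0,-0.3],[0.015,0,0,0,-0.3],[0,0,0,0,-0.3]]]'
```

```text
t: 8.95
tool_pos: [0.517, 0.3291, 0.0793]
eef_rot: [-2.344, -2.089, 0.003]
contact_force: [-4.4, -1.0, 4.4]
width: 0.497
gripper_force: 62.8
t: 9.45
tool_pos: [0.5243, 0.3909, 0.0793]
eef_rot: [-2.342, -2.09, -0.001]
contact_force: [-3.2, 1.9, 5.4]
width: 0.496
gripper_force: 62.8
```

```bash
H="python3 -m handwheel"
$H '[[[0.015,0,0,0,-0.3],[0.015,0,0,0,-0.3],[0.005,0,0,0,-0.3],[0,0,0,0,-0.3]]]'| grep -E "pos|contact"
for i in 1 2 3 4 ; do $H '[[[0.004,0,0,0,-0.3],[0,0,0,0,-0.3]]]'| grep -E "pos|contact"; done
```

```text
tool_pos: [0.5283, 0.4245, 0.0793]
contact_force: [-4.7, 1.0, 4.5]
tool_pos: [0.5286, 0.4276, 0.0793]
contact_force: [-4.0, -0.2, 5.2]
tool_pos: [0.5291, 0.4313, 0.0793]
contact_force: [-4.6, 0.6, 5.5]
tool_pos: [0.5291, 0.4318, 0.0793]
contact_force: [-7.6, -8.1, 9.5]
tool_pos: [0.529, 0.4317, 0.0792]
contact_force: [-9.8, -16.1, 14.5]
```

```bash
H="python3 -m handwheel"
$H '[[[-0.006,0,0,0,-0.3],[0,0,0,0,0.5],[0,0,0,0,0.5],[0,0,0,0,0.5],[0,0,0,0,0.5]]]'| grep -E "pos|contact"
$H '[[[0,0,-0.03,0,0.5],[0,0,-0.04,0,0.5],[-0.02,0,-0.03,0,0.5],[-0.02,0,0,0,0.5],[0,0,0,0,0.5]]]'| grep -E "pos|contact"
python3 - <<'E'
from h import *
s=st();f=grab_frame("wrist");print(proj(f,[case(0,y,.1) for y in(-.114,-.078,-.042)],s))
cv2.imwrite("pics/w6.png",cv2.resize(f["color"][60:330,200:450,::-1],(500,540)))
E
```

```text
tool_pos: [0.5306, 0.4333, 0.0784]
contact_force: [-0.3, 0.5, -0.1]
tool_pos: [0.5267, 0.3925, 0.1806]
contact_force: [0.0, 0.3, -1.1]
t 11.65 pos [0.5267 0.3925 0.1806] x [0.115 0.993 0.001] y [ 0.993 -0.115  0.003] z [ 0.003  0.001 -1.   ] J [ 0.53  0.3   1.55 -0.    1.29  0.65] F [ 0.   0.3 -1.1] w 0.748 g 0.0
[[322.60907374 258.37492194]
 [322.46600393 221.98102914]
 [322.31087701 182.52006799]]
```

View pics/w6.png

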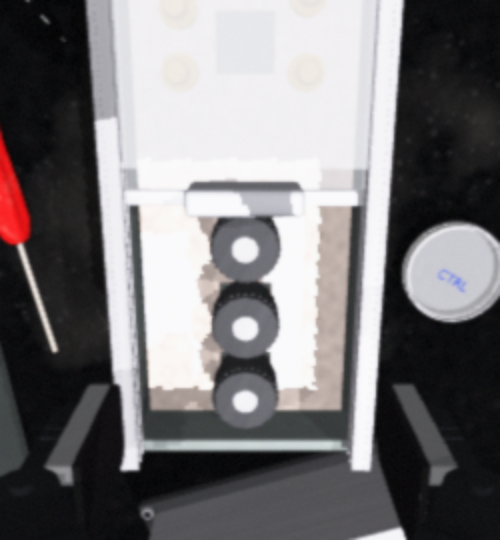

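Lid fully open; the knob centres are at (322.5,185), (322.5,224) and (323,260.5) in the wrist view.

Run:
```python
from h import *
s=sense();f=grab_frame("wrist");np.set_printoptions(precision=4,suppress=True)
k=unproj(f,[(322.4,184.8),(322.4,223.8),(322.8,260.3)],.1,s);print(k)
e=np.array([np.cos(CY),np.sin(CY)]);d=k[:,:2]-C;print(d@e,d@[e[1],-e[0]])
to(np.r_[k[0][:2],.05],83.45)
```

```text
[[0.5256 0.4055 0.1   ]
 [0.5214 0.3702 0.1   ]
 [0.5175 0.3344 0.1   ]]
[-0.0431 -0.0786 -0.1147] [-0.0009 -0.001  -0.0008]
t 11.75 pos [0.5255 0.3935 0.1782] x [0.114 0.993 0.   ] y [ 0.993 -0.114 -0.   ] z [-0.  0. -1.] J [0.54 0.3  1.55 0.   1.29 0.65] F [ 0.1 -0.1 -1.2] w 0.749 g 0.0
  shift mm [ 11.9  -1.2 128.2] yaw 83.43 turn -0.02
```

```bash
H="python3 -m handwheel"
$H '[[[0.006,-0.0006,0.02,0,0.2],[0.006,-0.0006,0.02,0,0.2],[0,0,0.03,0,0.2],[0,0,0.03,0,0.2],[0,0,0.015,0,0.2]]]'| grep -E "pos|contact"
$H '[[[0,0,0.01,0,0.2],[0,0,0.01,0,0.2],[0,0,0.003,0,0.2],[0,0,0,0,0.2]]]'| grep -E "pos|contact"
$H '[[[0,0,0.002,0,0.2],[0,0,0,0,0.2]]]'| grep -E "pos|contact"
$H '[[[0,0,0.002,0,0.2],[0,0,0,0,0.2]]]'| grep -E "pos|contact"
```

```text
tool_pos: [0.5228, 0.4048, 0.0585]
contact_force: [-0.2, 0.1, -0.3]
tool_pos: [0.5262, 0.4058, 0.041]
contact_force: [0.2, 1.1, 0.1]
tool_pos: [0.5265, 0.406, 0.0396]
contact_force: [-0.9, -0.0, 0.3]
tool_pos: [0.5268, 0.4061, 0.0382]
contact_force: [-1.7, -0.1, 4.1]
```

```bash
H="python3 -m handwheel"
$H '[[[0,0,-0.003,0,0.2],[0,0,0,0,-0.8],[0,0,0,0,-0.8],[0,0,0,0,-0.8],[0,0,0,0,-0.8]]]'
$H '[[[0,0,-0.01,0,-0.8],[0,0,-0.02,0,-0.8],[0,0,-0.03,0,-0.8],[0,0,-0.04,0,-0.8],[0,0,-0.04,0,-0.8]]]'
$H '[[[0,0,-0.02,0,-0.8],[0,0,0,0,-0.8],[0,0,0,0,-0.8]]]'
python3 - <<'E'
from h import *
s=st();f=grab_frame("wrist");cv2.imwrite("pics/w7.png",f["color"][:,:,::-1])
E
```

```text
t: 13.55
tool_pos: [0.5265, 0.4063, 0.0412]
eef_rot: [-2.345, -2.091, -0.003]
contact_force: [-1.0, -0.5, 6.4]
width: 0.333
gripper_force: 61.1
t: 14.05
tool_pos: [0.5244, 0.4047, 0.179]
eef_rot: [-2.344, -2.09, 0.006]
contact_force: [0.0, 1.1, -0.7]
width: 0.334
gripper_force: 68.1
t: 14.35
tool_pos: [0.5253, 0.4052, 0.1988]
eef_rot: [-2.344, -2.091, 0.002]
contact_force: [-0.7, 0.0, -1.8]
width: 0.331
gripper_force: 68.1
t 14.35 pos [0.5253 0.4052 0.1988] x [ 0.114  0.993 -0.001] y [ 0.993 -0.114 -0.001] z [-0.001 -0.001 -1.   ] J [ 0.55  0.3   1.52 -0.    1.33  0.67] F [-0.7  0.  -1.8] w 0.331 g 68.1
```

View pics/w7.png

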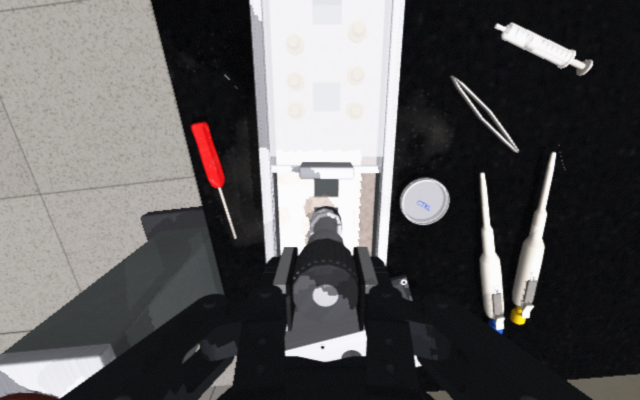

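Spindle held upright, with its knob disc at (324,295), i.e. centred between the pads. Moving above the middle bore and measuring the bores with code.

```bash
H="python3 -m handwheel"
$H '[[[-0.0356,0.0053,0,0,-0.8],[-0.0356,0.0053,0,0,-0.8],[-0.0356,0.0053,0,0,-0.8],[-0.0356,0.0053,0,0,-0.8],[-0.0356,0.0053,0,0,-0.8]]]'| grep -E "pos|contact"
$H '[[[-0.0356,0.0053,0,0,-0.8],[0,0,0,0,-0.8],[0,0,0,0,-0.8],[0,0,0,0,-0.8]]]'| grep -E "pos|contact|gripper"
cat >> h.py <<'E'
def bores(guess,save=None):
    "refine bore centres (world xy at z=.078) by fitting dark blob near each guess"
    s=sense();f=grab_frame("wrist");im=cv2.cvtColor(f["color"],cv2.COLOR_RGB2GRAY)
    out=[]
    for g in guess:
        r=.022
        rect=[np.r_[g[0]-r,g[1]-r,.078],np.r_[g[0]+r,g[1]-r,.078],np.r_[g[0]+r,g[1]+r,.078],np.r_[g[0]-r,g[1]+r,.078]]
        Hm=cv2.getPerspectiveTransform(proj(f,rect,s).astype(np.float32),np.float32([[0,0],[220,0],[220,220],[0,220]]))
        w=cv2.warpPerspective(im,Hm,(220,220),flags=cv2.INTER_CUBIC)
        best=None
        # circle template of radius 62.5 px (12.5 mm): maximise bright-ring minus dark-ring
        w=cv2.GaussianBlur(w.astype(np.float32),(0,0),3)
        a=np.linspace(0,2*np.pi,72,endpoint=False)
        for cx in range(75,146,1):
            for cy in range(75,146,1):
                i=lambda rr:w[np.clip((cy+rr*np.sin(a)).round().astype(int),0,219),np.clip((cx+rr*np.cos(a)).round().astype(int),0,219)]
                dd=i(68)-i(57);v=np.clip(dd,-10,60).mean()
                if best is None or v>best[0]:best=(v,cx,cy)
        v,cx,cy=best;out.append([g[0]+(cx-110)/5000,g[1]+(cy-110)/5000]);print("bore",np.round(out[-1],4),"score",round(float(v),1),"off mm",(cx-110)/5,(cy-110)/5)
    if save: cv2.imwrite(save,cv2.cvtColor(f["color"],cv2.COLOR_RGB2BGR))
    return np.array(out)
E
python3 - <<'E'
from h import *
st()
o=bores([(.5869,.1985),(.5324,.1888),(.4776,.1772)],"pics/w8.png")
print(np.diff(o,axis=0),np.linalg.norm(np.diff(o,axis=0),axis=1),o.mean(0))
E
```

```text
tool_pos: [0.5296, 0.2238, 0.196]
contact_force: [0.4, -0.3, -1.5]
tool_pos: [0.5321, 0.1903, 0.198]
contact_force: [0.1, -0.3, -1.0]
gripper_force: 68.1
t 15.3 pos [0.5321 0.1903 0.198 ] x [ 0.114  0.994 -0.   ] y [ 0.994 -0.114 -0.003] z [-0.003 -0.    -1.   ] J [0.22 0.09 1.76 0.   1.29 0.33] F [ 0.1 -0.3 -1. ] w 0.332 g 68.1
bore [0.5931 0.2047] score 60.0 off mm 6.2 6.2
bore [0.5382 0.1944] score 60.0 off mm 5.8 5.6
bore [0.4836 0.1836] score 60.0 off mm 6.0 6.4
[[-0.0549 -0.0103]
 [-0.0546 -0.0108]] [0.05585786 0.05565788] [0.5383     0.19423333]
```

```bash
sed -i 's/np.clip(dd,-10,60)/np.clip(dd,-10,250)/' h.py
python3 - <<'E'
from h import *
st()
o=bores([(.5889,.2005),(.5344,.1908),(.4796,.1792)])
s=sense();f=grab_frame("wrist");crop(f,220,110,220,140,3.6,"pics/w8.png")
P=proj(f,np.c_[o,np.full(3,.078)],s);print((P-[220,110])*3.6)
E
```

```text
t 15.35 pos [0.5323 0.1906 0.1984] x [ 0.113  0.994 -0.   ] y [ 0.994 -0.113 -0.002] z [-0.002  0.    -1.   ] J [0.22 0.09 1.76 0.   1.29 0.33] F [-0.1  0.4 -2.9] w 0.333 g 68.1
bore [0.5839 0.1959] score 9.3 off mm -5.0 -4.6
bore [0.5328 0.1878] score 9.4 off mm -1.6 -3.0
bore [0.4726 0.1722] score 6.3 off mm -7.0 -7.0
[[563.77904742 235.00618919]
 [380.06538783 283.93554098]
 [173.89092793 360.11138737]]
```

View pics/w8.png

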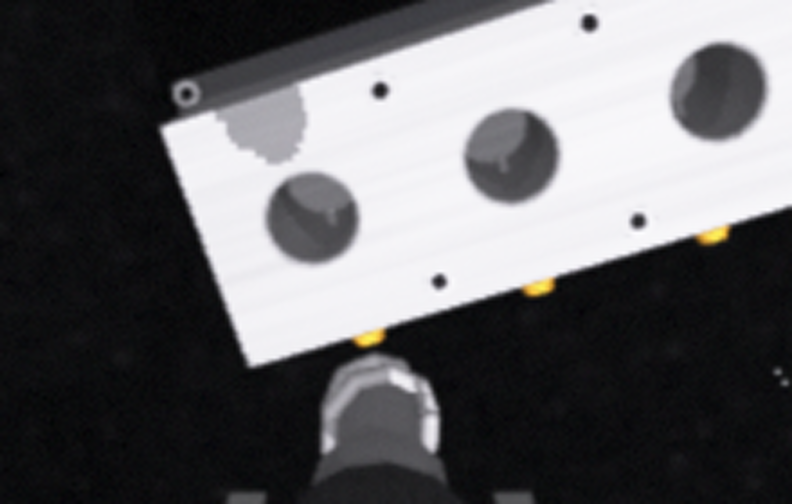

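The manifold has been knocked aside. The bores are now at crop (312,218), (511,155) and (719,91), so I'm replacing the detector with a contour fit.

```bash
cat >> h.py <<'E'
def bores(amin=250,amax=2500):
    s=sense();f=grab_frame("wrist");g=cv2.cvtColor(f["color"],cv2.COLOR_RGB2GRAY);k=3
    g=cv2.resize(g,None,fx=k,fy=k,interpolation=cv2.INTER_CUBIC)
    cs,h=cv2.findContours((g>170).astype(np.uint8),cv2.RETR_CCOMP,cv2.CHAIN_APPROX_NONE);out=[]
    for c,hh in zip(cs,h[0]):
        A=cv2.contourArea(c)/k/k
        if hh[3]>=0 and amin<A<amax:
            (x,y),(a,b),_=cv2.fitEllipse(c)
            p=unproj(f,[((x+.5)/k-.5,(y+.5)/k-.5)],.078,s)[0][:2]
            if min(a,b)/max(a,b)>.8 and .4<p[0]<.7 and .05<p[1]<.3:out.append(p);print("bore",np.round(p,4),"px",round(x/k,1),round(y/k,1),"d",np.round([a/k,b/k],1))
    return np.array(out)
E
python3 - <<'E'
from h import *
o=bores();print(np.linalg.norm(np.diff(o,axis=0),axis=1))
for b in o: to(np.r_[b,.15],83.45)
E
```

```text
bore [0.5173 0.2095] px 307.4 169.5 d [25.5 26.4]
bore [0.5722 0.2202] px 362.9 152.2 d [26.  27.2]
bore [0.6271 0.2309] px 420.4 134.3 d [26.2 28.7]
[0.05591224 0.05590414]
t 15.5 pos [0.5328 0.1907 0.1992] x [ 0.112  0.994 -0.   ] y [ 0.994 -0.112 -0.001] z [-0.001  0.    -1.   ] J [0.22 0.09 1.76 0.   1.29 0.33] F [ 0.2  0.  -1.2] w 0.334 g 68.1
  shift mm [ 16.9 -17.4  49.2] yaw 83.55 turn 0.1
t 15.5 pos [0.5328 0.1907 0.1992] x [ 0.112  0.994 -0.   ] y [ 0.994 -0.112 -0.001] z [-0.001  0.    -1.   ] J [0.22 0.09 1.76 0.   1.29 0.33] F [ 0.2  0.  -1.2] w 0.334 g 68.1
  shift mm [33.7 35.9 49.2] yaw 83.55 turn 0.1
t 15.5 pos [0.5328 0.1907 0.1992] x [ 0.112  0.994 -0.   ] y [ 0.994 -0.112 -0.001] z [-0.001  0.    -1.   ] J [0.22 0.09 1.76 0.   1.29 0.33] F [ 0.2  0.  -1.2] w 0.334 g 68.1
  shift mm [50.6 89.2 49.2] yaw 83.55 turn 0.1
```

```bash
H="python3 -m handwheel"
$H '[[[0.0085,-0.0087,0.02,0,-0.8],[0.0085,-0.0087,0.02,0,-0.8],[0,0,0.02,0,-0.8],[0,0,0,0,-0.8],[0,0,0,0,-0.8]]]'| grep -E "pos|contact"
python3 - <<'E'
from h import *
o=bores()
for b in o[:1]: to(np.r_[b,.119],83.45)
E
```

```text
tool_pos: [0.5175, 0.2091, 0.1396]
contact_force: [0.7, -0.1, -1.4]
bore [0.5722 0.2205] px 392.3 184.1 d [30.6 33. ]
bore [0.6269 0.2312] px 462.8 163.0 d [30.9 35.1]
t 16.05 pos [0.5185 0.2091 0.1406] x [0.113 0.994 0.001] y [ 0.994 -0.113  0.001] z [ 0.002  0.    -1.   ] J [ 0.26  0.14  1.82 -0.    1.18  0.37] F [ 0.3 -0.7 -1. ] w 0.33 g 68.1
  shift mm [17.4 52.  21.7] yaw 83.49 turn 0.04
```

```bash
H="python3 -m handwheel"
for i in 1 2 3; do $H '[[[0,0,0,-8.59,-0.8],[0,0,0,-8.59,-0.8],[0,0,0,-8.59,-0.8],[0,0,0,-8.59,-0.8],[0,0,0,-8.59,-0.8]]]' >/dev/null; done
$H '[[[0,0,0.006,-8.59,-0.8],[0,0,0.006,-8.59,-0.8],[0,0,0.006,-8.59,-0.8],[0,0,0,0,-0.8],[0,0,0,0,-0.8]]]' >/dev/null
python3 - <<'E'
from h import *
to([.5173,.2096,.065])
E
```

```text
t 18.05 pos [0.5188 0.2088 0.123 ] x [-0.532 -0.847 -0.002] y [-0.847  0.532 -0.002] z [ 0.002  0.001 -1.   ] J [ 0.26  0.16  1.84 -0.    1.15 -2.32] F [ 0.4  0.3 -1.1] w 0.334 g 68.1
  shift mm [ 0.2  1.8 58. ] yaw -122.11 turn None
```

```bash
H="python3 -m handwheel"
$H '[[[0,0.0018,0,0,-0.8],[0,0,0,0,-0.8],[0,0,0.004,0,-0.8],[0,0,0.004,0,-0.8],[0,0,0.004,0,-0.8]]]'| grep -E "pos|contact"
$H '[[[0,0,0.005,0,-0.8],[0,0,0.005,0,-0.8],[0,0,0,0,-0.8]]]'| grep -E "pos|contact"
```

```text
tool_pos: [0.5159, 0.2095, 0.1091]
contact_force: [1.2, 0.1, -2.0]
tool_pos: [0.5152, 0.2093, 0.0983]
contact_force: [0.1, -0.7, -1.1]
```

```bash
H="python3 -m handwheel"
$H '[[[0,0,0.007,0,-0.8],[0,0,0.007,0,-0.8],[0,0,0.007,0,-0.8],[0,0,0,0,-0.8]]]'| grep -E "pos|contact"
$H '[[[0,0,0.005,0,-0.8],[0,0,0.004,0,-0.8],[0,0,0,0,-0.8]]]'| grep -E "pos|contact"
python3 - <<'E'
from h import *
to([.5173,.2096,.065])
E
```

```text
tool_pos: [0.5151, 0.2092, 0.077]
contact_force: [0.0, -0.4, -1.8]
tool_pos: [0.5155, 0.2094, 0.0689]
contact_force: [0.2, 0.8, -1.8]
t 19.55 pos [0.5155 0.2094 0.0689] x [-0.529 -0.849  0.001] y [-0.849  0.529  0.001] z [-0.001 -0.    -1.   ] J [ 0.26  0.22  1.87 -0.    1.05 -2.32] F [ 0.2  0.8 -1.8] w 0.328 g 68.1
  shift mm [-1.1 -1.4  3.9] yaw -121.92 turn None
```

```bash
H="python3 -m handwheel"
$H '[[[-0.0006,-0.0007,0.002,0,-0.8],[0,0,0.002,0,-0.8],[0,0,0,0,-0.8]]]'| grep -E "pos|contact"
for i in 1 2 3 ; do $H '[[[0,0,0.002,0,-0.8],[0,0,0,0,-0.8]]]'| grep -E "pos|contact"; done
```

```text
tool_pos: [0.517, 0.2097, 0.0654]
contact_force: [-0.4, 0.1, -1.0]
tool_pos: [0.5169, 0.2097, 0.0634]
contact_force: [0.1, 0.1, -1.3]
tool_pos: [0.5169, 0.2097, 0.0613]
contact_force: [-0.1, 0.1, -1.4]
tool_pos: [0.5168, 0.2096, 0.0593]
contact_force: [-0.4, 0.2, -1.8]
```

```bash
H="python3 -m handwheel"
for i in 1 2 3 ; do $H '[[[0,0,0.0015,0,-0.8],[0,0,0,0,-0.8]]]'| grep -E "pos|contact"; done
```

```text
tool_pos: [0.5173, 0.2098, 0.0584]
contact_force: [-0.2, 0.2, -0.1]
tool_pos: [0.5176, 0.21, 0.058]
contact_force: [-1.6, -0.2, 5.6]
tool_pos: [0.5179, 0.2102, 0.0577]
contact_force: [-3.4, 0.2, 11.0]
```

```bash
H="python3 -m handwheel"
for i in 1 2 3 4; do $H '[[[0,0,0.0005,8.59,-0.8],[0,0,0.0005,8.59,-0.8],[0,0,0.0005,8.59,-0.8],[0,0,0.0005,8.59,-0.8],[0,0,0.0005,8.59,-0.8]]]'| grep -E "pos|contact"; done; python3 -c "
from h import *
s=st();print(s['moment'])"
```

```text
tool_pos: [0.5175, 0.2109, 0.0552]
contact_force: [-6.1, 0.4, 12.9]
tool_pos: [0.5176, 0.2113, 0.0528]
contact_force: [-6.5, 1.6, 12.7]
tool_pos: [0.5179, 0.2115, 0.0505]
contact_force: [-5.6, 3.1, 11.8]
tool_pos: [0.5183, 0.2115, 0.0482]
contact_force: [-5.2, 2.3, 12.5]
t 23.05 pos [0.5183 0.2115 0.0482] x [0.408 0.913 0.004] y [ 0.913 -0.408  0.001] z [ 0.002  0.003 -1.   ] J [0.26 0.26 1.88 0.   1.   0.68] F [-5.2  2.3 12.5] w 0.332 g 69.6
[0.49797121 0.80340462 0.16944304]
```

```bash
H="python3 -m handwheel"
for i in 1 2 3; do $H '[[[0,0,0.0005,8.59,-0.8],[0,0,0.0005,8.59,-0.8],[0,0,0.0005,8.59,-0.8]]]'| grep -E "pos|contact";  python3 -c "
from h import *
s=sense();m=R.from_rotvec(s['eef_rot']).as_matrix();print(np.round(s['moment'],2),np.degrees(np.arctan2(m[1,0],m[0,0])),s['joints'][5])"; done
```

```text
tool_pos: [0.5186, 0.2114, 0.0471]
contact_force: [-5.8, 1.2, 15.7]
[0.29 0.92 0.2 ] 40.179937798401966 1.1288515445271925
tool_pos: [0.5189, 0.2112, 0.0471]
contact_force: [-7.0, -0.2, 22.8]
[-0.08  1.47  0.28] 14.462899046503985 1.5782765376304626
tool_pos: [0.5189, 0.2109, 0.047]
contact_force: [-11.9, -1.4, 30.9]
[-0.37  1.98  0.33] -11.27612817681063 2.0279241645912456
```

```bash
H="python3 -m handwheel"
$H '[[[0,0,-0.004,0,-0.8],[0,0,0,0,-0.8]]]'| grep -E "pos|contact"
$H '[[[0,0,-0.001,0,0.2],[0,0,0,0,0.2],[0,0,0,0,0.2],[0,0,-0.03,0,0.2],[0,0,-0.04,0,0.2]]]'| grep -E "pos|contact"
$H '[[[0,0,-0.04,0,0.2],[0,0,-0.02,0,0.2],[0,0,0,-8.59,0.2],[0,0,0,-8.59,0.2],[0,0,0,-8.59,0.2]]]'| grep -E "pos|contact"
python3 - <<'E'
from h import *
to([.5173,.2096,.2],83.45)
bores()
E
```

```text
tool_pos: [0.5186, 0.2105, 0.0471]
contact_force: [-3.4, -0.2, 12.1]
tool_pos: [0.5139, 0.2087, 0.1125]
contact_force: [0.7, -0.2, 0.5]
tool_pos: [0.5169, 0.2096, 0.1752]
contact_force: [0.5, 0.8, 0.6]
t 25.15 pos [0.5169 0.2096 0.1752] x [ 0.966  0.26  -0.   ] y [ 0.26  -0.966  0.   ] z [-0. -0. -1.] J [ 0.26  0.1   1.8  -0.    1.25  1.57] F [0.5 0.8 0.6] w 0.6 g 0.0
  shift mm [  0.4   0.1 -24.8] yaw 15.09 turn -68.36
bore [0.5132 0.2096] px 323.5 197.5 d [39.5 42.3]
bore [0.5726 0.2199] px 329.8 130.7 d [29.6 30.1]
bore [0.6276 0.2305] px 335.2 59.5 d [31.9 34.8]
```

```bash
H="python3 -m handwheel"
$H '[[[0,0,0,-8.59,0.2],[0,0,0,-8.59,0.2],[0,0,0,-8.59,0.2],[0,0,0,-8.59,0.2],[0,0,0,-8.59,0.2]]]' >/dev/null
$H '[[[0,0,0,-8.59,0.2],[0,0,0,-8.59,0.2],[0,0,0,-8.3,0.2],[0.04,-0.0035,0,0,0.2],[0.04,-0.0035,0,0,0.2]]]' >/dev/null
$H '[[[0.04,-0.0035,0,0,0.2],[0.04,-0.0035,0,0,0.2],[0,0,0.02,0,0.2],[0,0,0.02,0,0.2],[0,0,0,0,0.2]]]' >/dev/null
python3 - <<'E'
from h import *
to([.5217,.3704,.041],83.45)
E
```

```text
t 26.7 pos [0.5192 0.369  0.1309] x [ 0.12   0.993 -0.005] y [ 0.993 -0.12  -0.007] z [-0.007 -0.004 -1.   ] J [ 0.51  0.31  1.63 -0.    1.21  0.63] F [-0.6 -0.2 -1.1] w 0.597 g 0.0
  shift mm [ 2.1  3.  89.8] yaw 83.1 turn -0.35
```

```bash
H="python3 -m handwheel"
$H '[[[0,0,0.02,0,0.2],[0,0,0.02,0,0.2],[0,0,0,0,0.2],[0,0,0,0,0.2]]]'| grep -E "pos|contact"
python3 - <<'E'
from h import *
to([.5217,.3704,.041],83.45)
E
```

```text
tool_pos: [0.5223, 0.3699, 0.0958]
contact_force: [-0.3, 0.9, 0.6]
t 27.1 pos [0.5223 0.3699 0.0958] x [ 0.12   0.993 -0.   ] y [ 0.993 -0.12  -0.   ] z [-0. -0. -1.] J [ 0.51  0.35  1.65 -0.    1.14  0.63] F [-0.3  0.9  0.6] w 0.601 g 0.0
  shift mm [ 0.4 -0.6 54.8] yaw 83.09 turn -0.36
```

```bash
H="python3 -m handwheel"
$H '[[[0.0004,-0.0006,0.02,-0.36,0.2],[0,0,0.02,0,0.2],[0,0,0.01,0,0.2],[0,0,0.004,0,0.2],[0,0,0,0,0.2]]]'| grep -E "pos|contact"
$H '[[[0,0,0,0,-0.8],[0,0,0,0,-0.8],[0,0,0,0,-0.8],[0,0,0,0,-0.8],[0,0,0,0,-0.8]]]'
$H '[[[0,0,-0.01,0,-0.8],[0,0,-0.02,0,-0.8],[0,0,-0.03,0,-0.8],[0,0,-0.04,0,-0.8],[0,0,-0.04,0,-0.8]]]'|grep -E "pos|contact"
$H '[[[0,0,-0.01,0,-0.8],[0,0,0,0,-0.8],[0,0,0,0,-0.8]]]'
python3 - <<'E'
from h import *
to([.5726,.2201,.19],83.45)
E
```

```text
tool_pos: [0.522, 0.3708, 0.042]
contact_force: [0.3, -1.0, 0.4]
t: 28.1
tool_pos: [0.523, 0.3714, 0.0433]
eef_rot: [2.343, 2.092, 0.005]
contact_force: [0.5, 0.2, 5.8]
width: 0.329
gripper_force: 59.4
tool_pos: [0.5199, 0.3698, 0.1808]
contact_force: [0.9, 0.9, -0.8]
t: 28.9
tool_pos: [0.5203, 0.37, 0.1896]
eef_rot: [-2.343, -2.092, 0.005]
contact_force: [1.0, -1.1, -1.2]
width: 0.328
gripper_force: 67.3
t 28.9 pos [0.5203 0.37   0.1896] x [ 0.113  0.994 -0.002] y [ 0.994 -0.113 -0.003] z [-0.003 -0.002 -1.   ] J [0.51 0.26 1.59 0.   1.3  0.62] F [ 1.  -1.1 -1.2] w 0.328 g 67.3
  shift mm [-143.1   68.8   -0.3] yaw 83.53 turn 0.08
```

```bash
H="python3 -m handwheel"
$H '[[[-0.0358,0.0172,0,0,-0.8],[-0.0358,0.0172,0,0,-0.8],[-0.0358,0.0172,0,0,-0.8],[-0.0358,0.0172,0,0,-0.8],[0,0,0,0,-0.8]]]'| grep -E "pos|contact"
$H '[[[0,0,0.02,0,-0.8],[0,0,0.02,0,-0.8],[0,0,0,0,-0.8],[0,0,0,0,-0.8]]]'| grep -E "pos|contact"
python3 - <<'E'
from h import *
to([.5726,.2201,.124],83.45);bores()
E
```

```text
tool_pos: [0.5733, 0.2155, 0.1878]
contact_force: [-0.6, 0.8, -1.7]
tool_pos: [0.5719, 0.2207, 0.1491]
contact_force: [0.4, 1.1, -1.1]
t 29.8 pos [0.5719 0.2207 0.1491] x [ 0.112  0.994 -0.002] y [ 0.994 -0.112 -0.005] z [-0.005 -0.001 -1.   ] J [0.25 0.24 1.68 0.   1.22 0.37] F [ 0.4  1.1 -1.1] w 0.326 g 67.3
  shift mm [-0.5  0.9 25.1] yaw 83.55 turn 0.1
bore [0.513  0.2065] px 258.9 224.5 d [45.  52.1]
bore [0.6272 0.2311] px 391.1 182.3 d [29.5 31.8]
```

```bash
H="python3 -m handwheel"
for i in 1 2 3; do $H '[[[0,0,0,-8.59,-0.8],[0,0,0,-8.59,-0.8],[0,0,0,-8.59,-0.8],[0,0,0,-8.59,-0.8],[0,0,0,-8.59,-0.8]]]' >/dev/null; done
$H '[[[0,0,0.008,-8.59,-0.8],[0,0,0.008,-8.59,-0.8],[0,0,0.008,-8.59,-0.8],[0,0,0,0,-0.8],[0,0,0,0,-0.8]]]' >/dev/null
$H '[[[0,0,0,0,-0.8],[0,0,0,0,-0.8]]]' >/dev/null
python3 - <<'E'
from h import *
to([.5723,.2204,.065])
E
```

```text
t 32.05 pos [0.5745 0.2209 0.1286] x [-0.529 -0.849 -0.001] y [-0.849  0.529 -0.001] z [ 0.002  0.    -1.   ] J [ 0.25  0.26  1.7   0.    1.18 -2.33] F [-0.1 -0.1 -1.7] w 0.33 g 67.3
  shift mm [ 1.7  1.6 63.6] yaw -121.92 turn None
```

```bash
H="python3 -m handwheel"
$H '[[[0.0008,0.0008,0,0,-0.8],[0,0,0,0,-0.8],[0,0,0,0,-0.8]]]' |grep -E "pos|cont"
$H '[[[0,0,0.003,0,-0.8],[0,0,0.003,0,-0.8],[0,0,0.003,0,-0.8],[0,0,0,0,-0.8],[0,0,0,0,-0.8]]]' |grep -E "pos|cont"
python3 - <<'E'
from h import *
to([.5723,.2204,.065])
E
```

```text
tool_pos: [0.5728, 0.2204, 0.1277]
contact_force: [1.2, -0.1, -1.4]
tool_pos: [0.5726, 0.2204, 0.1183]
contact_force: [0.2, -0.4, -1.5]
t 32.85 pos [0.5726 0.2204 0.1183] x [-0.528 -0.849  0.   ] y [-0.849  0.528  0.   ] z [-0.001 -0.    -1.   ] J [ 0.25  0.27  1.71  0.    1.16 -2.33] F [ 0.2 -0.4 -1.5] w 0.327 g 67.3
  shift mm [ 0.1  0.3 53.3] yaw -121.85 turn None
```

```bash
H="python3 -m handwheel"
$H '[[[0,0,0.005,0,-0.8],[0,0,0.005,0,-0.8],[0,0,0.005,0,-0.8],[0,0,0,0,-0.8]]]' |grep -E "pos|cont"
$H '[[[0,0,0.008,0,-0.8],[0,0,0.008,0,-0.8],[0,0,0.008,0,-0.8],[0,0,0.008,0,-0.8],[0,0,0,0,-0.8]]]' |grep -E "pos|cont"
for i in 1 2 3; do $H '[[[0,0,0.002,0,-0.8],[0,0,0,0,-0.8]]]'| grep -E "pos|contact"; done
```

```text
tool_pos: [0.5717, 0.2201, 0.1022]
contact_force: [0.3, -0.6, -1.6]
tool_pos: [0.5714, 0.22, 0.0695]
contact_force: [0.5, 0.9, -1.3]
tool_pos: [0.5728, 0.2204, 0.0696]
contact_force: [0.8, 1.4, -1.7]
tool_pos: [0.5729, 0.2205, 0.0677]
contact_force: [0.5, -0.2, -0.5]
tool_pos: [0.5726, 0.2203, 0.0654]
contact_force: [-0.3, -0.1, -1.3]
```

```bash
H="python3 -m handwheel"
for i in 1 2 3 4 5 6; do o=$($H '[[[0,0,0.0015,0,-0.8],[0,0,0,0,-0.8]]]'| grep -E "pos|contact"); echo $o; z=$(echo "$o"|grep contact|sed 's/.*, //;s/]//'); if python3 -c "import sys;sys.exit(0 if $z>4 else 1)"; then break; fi; done
```

```text
tool_pos: [0.5726, 0.2204, 0.0639] contact_force: [-0.4, -0.9, -0.8]
tool_pos: [0.5729, 0.2205, 0.0627] contact_force: [0.5, -0.2, -0.1]
tool_pos: [0.573, 0.2205, 0.0622] contact_force: [-2.1, -0.8, 4.6]
```

```bash
H="python3 -m handwheel"
for i in 1 2 3 4 5; do $H '[[[0,0,0.0006,8.59,-0.8],[0,0,0.0005,8.59,-0.8],[0,0,0.0005,8.59,-0.8],[0,0,0.0005,8.59,-0.8],[0,0,0.0005,8.59,-0.8]]]'| grep -E "pos|contact"; done
for i in 1 2; do $H '[[[0,0,0.0005,8.59,-0.8],[0,0,0.0005,8.59,-0.8]]]'| grep -E "pos|contact"; done
python3 -c "
from h import *
s=st();print(s['moment'])"
```

```text
tool_pos: [0.5724, 0.2209, 0.0597]
contact_force: [-3.0, -0.6, 6.4]
tool_pos: [0.5723, 0.2212, 0.057]
contact_force: [-3.5, 1.2, 6.9]
tool_pos: [0.5722, 0.2214, 0.0547]
contact_force: [-4.5, 0.6, 8.3]
tool_pos: [0.5725, 0.2222, 0.0525]
contact_force: [-4.6, 2.6, 8.0]
tool_pos: [0.5739, 0.2221, 0.0509]
contact_force: [-2.9, -0.2, 11.4]
tool_pos: [0.5743, 0.2214, 0.0508]
contact_force: [-4.6, -0.0, 14.8]
tool_pos: [0.5746, 0.2214, 0.0507]
contact_force: [-6.3, -1.5, 19.4]
t 37.85 pos [0.5746 0.2214 0.0507] x [ 0.981 -0.196  0.002] y [-0.196 -0.981 -0.002] z [ 0.003  0.001 -1.   ] J [0.25 0.36 1.74 0.   1.04 2.02] F [-6.3 -1.5 19.4] w 0.33 g 69.2
[0.0490436  1.28373088 0.1485125 ]
```

```bash
H="python3 -m handwheel"
$H '[[[0,0,-0.003,0,-0.8],[0,0,0,0,-0.8]]]'| grep -E "pos|contact"
$H '[[[0,0,-0.001,0,0.2],[0,0,0,0,0.2],[0,0,0,0,0.2],[0,0,-0.03,0,0.2],[0,0,-0.04,0,0.2]]]'| grep -E "pos|contact"
$H '[[[0,0,-0.04,0,0.2],[0,0,-0.02,0,0.2],[0,0,0,-8.59,0.2],[0,0,0,-8.59,0.2],[0,0,0,-8.59,0.2]]]'| grep -E "pos|contact"
$H '[[[0,0,0,-8.59,0.2],[0,0,0,-8.59,0.2],[0,0,0,-8.59,0.2],[0,0,0,-8.59,0.2],[0,0,0,-8.59,0.2]]]' >/dev/null
$H '[[[0,0,0,-8.59,0.2],[0,0,0,-8.59,0.2],[0,0,0,-8.59,0.2],[0,0,0,0,0.2],[0,0,0,0,0.2]]]' >/dev/null
python3 - <<'E'
from h import *
to([.5178,.3346,.041],83.45);bores()
s=sense();f=grab_frame("wrist");crop(f,210,90,260,190,3,"pics/w9.png")
o=np.array([210,90])
print((proj(f,[(.5173,.2096,.078),(.5173,.2096,.106),(.5723,.2204,.078),(.5723,.2204,.106),(.5723,.2204,.109)],s)-o)*3)
E
```

```text
tool_pos: [0.5742, 0.2211, 0.051]
contact_force: [-1.3, -0.3, 8.5]
tool_pos: [0.5695, 0.2194, 0.1166]
contact_force: [0.5, 0.6, -0.6]
tool_pos: [0.5726, 0.2202, 0.1797]
contact_force: [0.3, -1.1, 0.0]
t 40.05 pos [0.5725 0.2203 0.1795] x [ 0.116  0.993 -0.   ] y [ 0.993 -0.116 -0.001] z [-0.001 -0.    -1.   ] J [ 0.25  0.21  1.66 -0.    1.27  0.37] F [ 0.1  1.  -0.5] w 0.592 g 0.0
  shift mm [107.3 -67.4 138.5] yaw 83.35 turn -0.1
bore [0.5133 0.2072] px 264.8 211.8 d [40.  45.3]
bore [0.6272 0.2311] px 383.3 173.7 d [26.7 28.5]
[[174.23234584 355.70805481]
 [156.86249083 387.62407834]
 [343.39178138 303.70991846]
 [343.06664068 330.93167336]
 [343.02779247 334.18416215]]
```

View pics/w9.png

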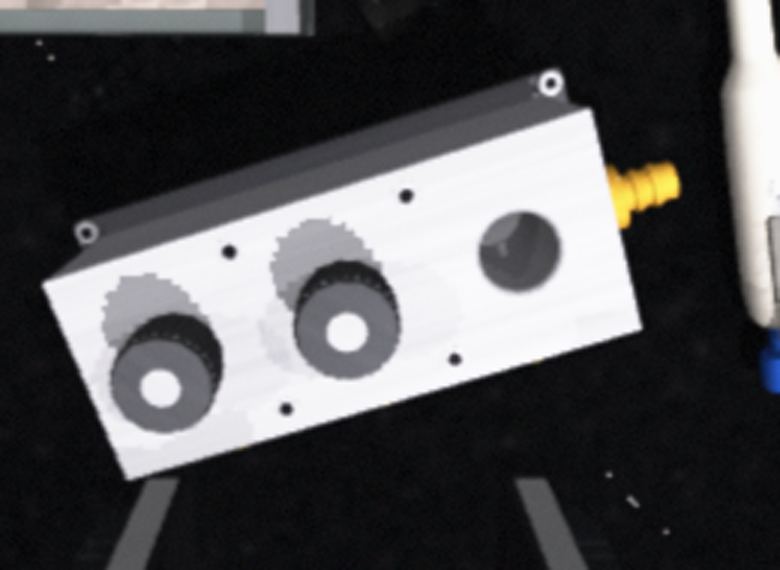

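Both knobs appear flat on the block, with discs at (160,388) and (346,331), matching the predicted seated height. Now the third spindle.

```bash
H="python3 -m handwheel"
$H '[[[0.0268,-0.0169,0,-0.1,0.2],[0.0268,-0.0169,0,0,0.2],[0.0268,-0.0169,0,0,0.2],[0.0268,-0.0169,0,0,0.2],[0,0,0.02,0,0.2]]]' >/dev/null
$H '[[[0,0,0.03,0,0.2],[0,0,0.03,0,0.2],[0,0,0,0,0.2],[0,0,0,0,0.2],[0,0,0,0,0.2]]]'| grep -E "pos|contact"
python3 - <<'E'
from h import *
to([.5178,.3346,.0415],83.45)
E
```

```text
tool_pos: [0.5191, 0.3351, 0.1023]
contact_force: [0.2, 0.5, 0.3]
t 41.15 pos [0.5191 0.3351 0.1023] x [0.112 0.994 0.002] y [ 0.994 -0.112  0.003] z [ 0.003  0.002 -1.   ] J [0.46 0.3  1.71 0.   1.13 0.57] F [0.2 0.5 0.3] w 0.599 g 0.0
  shift mm [-0.8 -1.4 60.8] yaw 83.59 turn 0.14
```

```bash
H="python3 -m handwheel"
$H '[[[-0.0005,-0.0008,0.02,0.14,0.2],[0,0,0.02,0,0.2],[0,0,0.01,0,0.2],[0,0,0.007,0,0.2],[0,0,0,0,0.2]]]'| grep -E "pos|contact"
$H '[[[0,0,0.001,0,0.2],[0,0,0,0,0.2]]]'| grep -E "pos|contact"
$H '[[[0,0,0,0,-0.8],[0,0,0,0,-0.8],[0,0,0,0,-0.8],[0,0,0,0,-0.8],[0,0,0,0,-0.8]]]'
$H '[[[0,0,-0.01,0,-0.8],[0,0,-0.02,0,-0.8],[0,0,-0.03,0,-0.8],[0,0,-0.04,0,-0.8],[0,0,-0.04,0,-0.8]]]'|grep -E "pos|contact"
$H '[[[0,0,-0.01,0,-0.8],[0,0,0,0,-0.8],[0,0,0,0,-0.8]]]'
python3 - <<'E'
from h import *
to([.6272,.2311,.19],83.45)
E
```

```text
tool_pos: [0.5168, 0.334, 0.0431]
contact_force: [0.2, 0.3, -0.2]
tool_pos: [0.5175, 0.3345, 0.0432]
contact_force: [-0.7, -0.8, 0.4]
t: 42.35
tool_pos: [0.5172, 0.3344, 0.0431]
eef_rot: [2.344, 2.092, 0.002]
contact_force: [-1.0, -1.1, 5.5]
width: 0.335
gripper_force: 59.0
tool_pos: [0.5154, 0.3333, 0.1818]
contact_force: [0.7, 0.6, -0.7]
t: 43.15
tool_pos: [0.5154, 0.3334, 0.19]
eef_rot: [-2.343, -2.091, 0.005]
contact_force: [0.0, 0.7, -1.9]
width: 0.324
gripper_force: 70.7
t 43.15 pos [0.5154 0.3334 0.19  ] x [ 0.113  0.994 -0.002] y [ 0.994 -0.113 -0.003] z [-0.003 -0.001 -1.   ] J [0.46 0.2  1.65 0.   1.29 0.57] F [ 0.   0.7 -1.9] w 0.324 g 70.7
  shift mm [-89.  122.7  -0.2] yaw 83.49 turn 0.04
```

```bash
H="python3 -m handwheel"
$H '[[[-0.0222,0.0307,0,0,-0.8],[-0.0222,0.0307,0,0,-0.8],[-0.0222,0.0307,0,0,-0.8],[-0.0222,0.0307,0,0,-0.8],[0,0,0,0,-0.8]]]'| grep -E "pos|contact"
$H '[[[0,0,0.02,0,-0.8],[0,0,0.02,0,-0.8],[0,0,0,0,-0.8]]]'| grep -E "pos|contact"
python3 -c "
from h import *
bores()"
for i in 1 2 3; do $H '[[[0,0,0,-8.59,-0.8],[0,0,0,-8.59,-0.8],[0,0,0,-8.59,-0.8],[0,0,0,-8.59,-0.8],[0,0,0,-8.59,-0.8]]]' >/dev/null; done
$H '[[[0,0,0.008,-8.59,-0.8],[0,0,0.008,-8.59,-0.8],[0,0,0.008,-8.59,-0.8],[0,0,0,0,-0.8],[0,0,0,0,-0.8]]]' >/dev/null
$H '[[[0,0,0,0,-0.8],[0,0,0,0,-0.8],[0,0,0,0,-0.8]]]' >/dev/null
python3 - <<'E'
from h import *
to([.6272,.2311,.065])
E
```

```text
tool_pos: [0.63, 0.2273, 0.1879]
contact_force: [-0.6, 0.9, -2.5]
tool_pos: [0.6234, 0.2309, 0.1447]
contact_force: [-0.8, 0.6, -1.9]
bore [0.5683 0.2163] px 263.2 226.1 d [43.8 52.7]
t 46.3 pos [0.629  0.232  0.1287] x [-0.529 -0.849 -0.001] y [-0.849  0.529 -0.001] z [ 0.001  0.    -1.   ] J [ 0.25  0.37  1.56  0.    1.21 -2.34] F [ 0.2 -0.7 -1.7] w 0.327 g 70.7
  shift mm [ 1.8  1.1 63.7] yaw -121.93 turn None
```

```bash
H="python3 -m handwheel"
$H '[[[0.001,0.0006,0,0,-0.8],[0,0,0,0,-0.8],[0,0,0,0,-0.8]]]' |grep -E "pos|cont"
$H '[[[0,0,0.003,0,-0.8],[0,0,0.003,0,-0.8],[0,0,0.003,0,-0.8],[0,0,0,0,-0.8],[0,0,0,0,-0.8]]]' |grep -E "pos|cont"
python3 - <<'E'
from h import *
to([.6272,.2311,.065])
E
```

```text
tool_pos: [0.6276, 0.2313, 0.1281]
contact_force: [-0.7, -0.1, -1.8]
tool_pos: [0.6274, 0.2313, 0.1188]
contact_force: [-0.2, 0.5, -0.8]
t 47.1 pos [0.6274 0.2313 0.1188] x [-0.528 -0.849  0.   ] y [-0.849  0.528  0.   ] z [-0.001 -0.    -1.   ] J [ 0.25  0.38  1.57  0.    1.19 -2.34] F [-0.2  0.5 -0.8] w 0.327 g 70.7
  shift mm [ 0.3  0.  53.8] yaw -121.89 turn None
```

```bash
H="python3 -m handwheel"
$H '[[[0,0,0.005,0,-0.8],[0,0,0.005,0,-0.8],[0,0,0.005,0,-0.8],[0,0,0,0,-0.8]]]' |grep -E "pos|cont"
$H '[[[0,0,0.008,0,-0.8],[0,0,0.008,0,-0.8],[0,0,0.008,0,-0.8],[0,0,0.008,0,-0.8],[0,0,0,0,-0.8]]]' |grep -E "pos|cont"
$H '[[[0,0,0,0,-0.8],[0,0,0,0,-0.8],[0,0,0.002,0,-0.8],[0,0,0,0,-0.8]]]' |grep -E "pos|cont"
for i in 1 2 3 4 5 6 7 8 9; do o=$($H '[[[0,0,0.0015,0,-0.8],[0,0,0,0,-0.8]]]'| grep -E "pos|contact"); echo $o; z=$(echo "$o"|grep contact|sed 's/.*, //;s/]//'); if python3 -c "import sys;sys.exit(0 if $z>4 else 1)"; then break; fi; done
```

```text
tool_pos: [0.6267, 0.2311, 0.1026]
contact_force: [0.3, -0.1, -2.0]
tool_pos: [0.6265, 0.2309, 0.0699]
contact_force: [0.7, -1.0, -2.9]
tool_pos: [0.6276, 0.2315, 0.0703]
contact_force: [-0.4, 0.9, -0.7]
tool_pos: [0.6274, 0.2314, 0.0684] contact_force: [0.2, -0.1, -1.8]
tool_pos: [0.6274, 0.2313, 0.0668] contact_force: [-0.3, 0.5, -1.0]
tool_pos: [0.6274, 0.2313, 0.0653] contact_force: [0.3, -0.2, -0.5]
tool_pos: [0.6274, 0.2313, 0.0638] contact_force: [-0.2, 0.4, -1.2]
tool_pos: [0.6274, 0.2313, 0.0623] contact_force: [-0.1, 0.4, -0.6]
tool_pos: [0.6278, 0.2314, 0.0613] contact_force: [-0.7, 0.1, 0.1]
tool_pos: [0.6281, 0.2316, 0.0608] contact_force: [-1.8, -0.8, 5.0]
```

```bash
H="python3 -m handwheel"
for i in 1 2 3 4 5; do $H '[[[0,0,0.0006,8.59,-0.8],[0,0,0.0005,8.59,-0.8],[0,0,0.0005,8.59,-0.8],[0,0,0.0005,8.59,-0.8],[0,0,0.0005,8.59,-0.8]]]'| grep -E "pos|contact"; done
for i in 1 2; do $H '[[[0,0,0.0005,8.59,-0.8],[0,0,0.0005,8.59,-0.8]]]'| grep -E "pos|contact"; done
python3 -c "
from h import *
s=st();print(s['moment'])"
```

```text
tool_pos: [0.6278, 0.2317, 0.0582]
contact_force: [-3.2, 0.3, 5.3]
tool_pos: [0.6272, 0.2317, 0.0557]
contact_force: [-3.3, -1.2, 6.7]
tool_pos: [0.6268, 0.2322, 0.0534]
contact_force: [-4.9, 0.5, 8.4]
tool_pos: [0.6272, 0.2331, 0.0512]
contact_force: [-4.5, 2.2, 7.6]
tool_pos: [0.6283, 0.2327, 0.0496]
contact_force: [-4.4, -0.1, 12.0]
tool_pos: [0.6284, 0.2328, 0.0496]
contact_force: [-6.8, 0.8, 15.1]
tool_pos: [0.6285, 0.2329, 0.0496]
contact_force: [-8.1, -0.4, 18.8]
t 52.7 pos [0.6285 0.2329 0.0496] x [ 0.981 -0.196  0.001] y [-0.196 -0.981 -0.002] z [ 0.001  0.002 -1.   ] J [0.25 0.46 1.6  0.   1.08 2.02] F [-8.1 -0.4 18.8] w 0.327 g 72.6
[0.14204354 1.40762952 0.15719605]
```

```bash
H="python3 -m handwheel"
$H '[[[0,0,-0.003,0,-0.8],[0,0,0,0,-0.8]]]'| grep -E "pos|contact"
$H '[[[0,0,-0.001,0,0.2],[0,0,0,0,0.2],[0,0,0,0,0.2],[0,0,-0.03,0,0.2],[0,0,-0.04,0,0.2]]]'| grep -E "pos|contact"
$H '[[[0,0,-0.04,0,0.2],[0,0,-0.02,0,0.2],[0,0,0,-8.59,0.2],[0,0,0,-8.59,0.2],[0,0,0,-8.59,0.2]]]'| grep -E "pos|contact"
$H '[[[0,0,0,-8.59,0.2],[0,0,0,-8.59,0.2],[0,0,0,-8.59,0.2],[0,0,0,-8.59,0.2],[0,0,0,-8.59,0.2]]]' >/dev/null
$H '[[[0,0,0,-8.59,0.2],[0,0,0,-8.59,0.2],[0,0,0,-8.59,0.2],[0,0,0,0,0.2],[0,0,0,0,0.2]]]' >/dev/null
python3 - <<'E'
from h import *
to([.529,.4315,.079],83.45)
s=sense();f=grab_frame("wrist");crop(f,170,60,260,190,3,"pics/w10.png")
o=np.array([170,60])
print((proj(f,[(.5173,.2096,.106),(.5723,.2204,.106),(.6272,.2311,.106),(.6272,.2311,.109)],s)-o)*3)
c=f["color"].astype(int).min(2);m=((c>225)).astype(np.uint8)
n,l,st_,ce=cv2.connectedComponentsWithStats(m)
for q,w in zip(st_,ce):
    if 60<q[4]<400:
        p=unproj(f,[w],.106,s)[0]
        if .4<p[0]<.7 and .1<p[1]<.3:print(q[4],(w-o)*3,np.round(p,4))
E
```

```text
tool_pos: [0.6286, 0.2323, 0.0497]
contact_force: [-2.6, 1.2, 8.2]
tool_pos: [0.6244, 0.2303, 0.1147]
contact_force: [0.8, 0.8, 0.1]
tool_pos: [0.6275, 0.2311, 0.1782]
contact_force: [0.4, -0.5, -0.3]
t 54.9 pos [0.6274 0.2312 0.178 ] x [ 0.117  0.993 -0.   ] y [ 0.993 -0.117 -0.001] z [-0.001 -0.    -1.   ] J [ 0.25  0.33  1.52 -0.    1.29  0.37] F [-0.1  0.1 -0.9] w 0.598 g 0.0
  shift mm [ 187.5 -121.    99. ] yaw 83.31 turn -0.14
[[ 96.7356696  535.05953116]
 [276.51363163 480.12766898]
 [463.43939802 423.29446366]
 [463.40317151 426.59442377]]
121 [467.62809917 422.28099174] [0.6284 0.2313 0.106 ]
104 [278.65384615 480.25961538] [0.5729 0.2203 0.106 ]
89 [ 98.3258427  533.42696629] [0.5179 0.2101 0.106 ]
```

```bash
H="python3 -m handwheel"
$H '[[[0.0375,-0.0242,0,-0.14,0.5],[0.0375,-0.0242,0,0,0.5],[0.0375,-0.0242,0,0,0.5],[0.0375,-0.0242,0,0,0.5],[0.0375,-0.0242,0,0,0.5]]]' >/dev/null
$H '[[[0,0,0.02,0,0.5],[0,0,0.02,0,0.5],[0,0,0.01,0,0.5],[0,0,0,0,0.5],[0,0,0,0,0.5]]]'| grep -E "pos|contact"
python3 - <<'E'
from h import *
to([.529,.4315,.080],83.45)
E
```

```text
tool_pos: [0.5286, 0.431, 0.1289]
contact_force: [-0.4, -0.4, 0.2]
t 55.95 pos [0.5286 0.431  0.1289] x [0.112 0.994 0.   ] y [ 0.994 -0.112  0.   ] z [ 0.  0. -1.] J [0.58 0.4  1.52 0.   1.22 0.69] F [-0.4 -0.4  0.2] w 0.751 g 0.0
  shift mm [ 0.5  0.3 48.9] yaw 83.56 turn 0.11
```

```bash
H="python3 -m handwheel"
$H '[[[0,0,0.015,0.1,0.5],[0,0,0.015,0,0.5],[0,0,0.012,0,0.5],[0,0,0.006,0,0.5],[0,0,0,0,0.5]]]'| grep -E "pos|contact"
$H '[[[0,0,0,0,0.2],[0,0,0,0,-0.3],[0,0,0,0,-0.3],[0,0,0,0,-0.3],[0,0,0,0,-0.3]]]' |grep -E "pos|contact|width|grip"
$H '[[[-0.015,0,0,0,-0.3],[-0.02,0,0,0,-0.3],[-0.02,0,0,0,-0.3],[-0.02,0,0,0,-0.3],[-0.015,0,0,0,-0.3]]]' |grep -E "pos|contact"
$H '[[[-0.012,0,0,0,-0.3],[0,0,0,0,-0.3],[0,0,0,0,-0.3]]]' |grep -E "pos|contact"
for i in 1 2 3 4 5; do $H '[[[-0.003,0,0,0,-0.3],[0,0,0,0,-0.3]]]'| grep -E "pos|contact"; done
```

```text
tool_pos: [0.5269, 0.4303, 0.0782]
contact_force: [-0.4, 0.8, -0.1]
tool_pos: [0.5291, 0.4315, 0.0816]
contact_force: [2.5, 0.1, 1.0]
width: 0.499
gripper_force: 62.6
tool_pos: [0.5185, 0.3411, 0.0816]
contact_force: [0.7, 2.7, 2.5]
tool_pos: [0.517, 0.3286, 0.0815]
contact_force: [-0.2, -1.0, 4.8]
tool_pos: [0.5168, 0.3267, 0.0815]
contact_force: [-0.8, -0.6, 5.5]
tool_pos: [0.5165, 0.324, 0.0815]
contact_force: [-0.6, -0.5, 5.2]
tool_pos: [0.5161, 0.321, 0.0815]
contact_force: [0.0, 0.2, 5.5]
tool_pos: [0.516, 0.3196, 0.0815]
contact_force: [0.4, 4.2, 4.1]
tool_pos: [0.516, 0.3198, 0.0815]
contact_force: [2.7, 12.1, 0.4]
```

```bash
H="python3 -m handwheel"
$H '[[[-0.003,0,0,0,-0.3],[0,0,0,0,-0.3],[0,0,0,0,-0.3]]]'| grep -E "pos|contact"
$H '[[[0.006,0,0,0,-0.3],[0,0,0,0,-0.3]]]'| grep -E "pos|contact"
$H '[[[0,0,0,0,0.5],[0,0,0,0,0.5],[0,0,0,0,0.5],[0,0,-0.03,0,0.5],[0,0,-0.04,0,0.5]]]'| grep -E "pos|contact"
$H '[[[0,0,-0.04,0,0.5],[0,0,-0.02,0,0.5],[-0.03,0,-0.02,0,0.5],[0,0,0,0,0.5],[0,0,0,0,0.5]]]'| grep -E "pos|contact"
python3 - <<'E'
from h import *
s=st();f=grab_frame("wrist");g=grab_frame("top")
a=cv2.resize(f["color"][20:300,240:440,::-1],(400,560));b=cv2.resize(g["color"][170:282,143:223+40,::-1],(400,373),interpolation=cv2.INTER_CUBIC)
c=cv2.resize(g["color"][160:220,240:330,::-1],(400,187),interpolation=cv2.INTER_CUBIC)
b=cv2.resize(g["color"][165:265,260:345,::-1],(400,470),interpolation=cv2.INTER_CUBIC)
b=np.vstack([b,np.zeros((90,400,3),np.uint8)])
cv2.imwrite("pics/w11.png",np.hstack([a,b]))
print((proj(f,[case(0,y,.115) for y in(-.14,-.133)],s)-[240,20])*2)
E
```

```text
tool_pos: [0.5161, 0.3199, 0.0816]
contact_force: [3.4, 19.0, -3.2]
tool_pos: [0.516, 0.3196, 0.0815]
contact_force: [0.7, 3.5, 5.6]
tool_pos: [0.5123, 0.3158, 0.1471]
contact_force: [0.9, 0.3, 0.1]
tool_pos: [0.512, 0.2875, 0.2306]
contact_force: [-0.2, -0.1, -0.3]
t 60.25 pos [0.512  0.2875 0.2306] x [0.114 0.993 0.   ] y [ 0.993 -0.114  0.   ] z [ 0.  0. -1.] J [0.39 0.11 1.67 0.   1.35 0.51] F [-0.2 -0.1 -0.3] w 0.748 g 0.0
[[171.38239012 290.46061064]
 [171.39171582 275.79723643]]
```

View pics/w11.png

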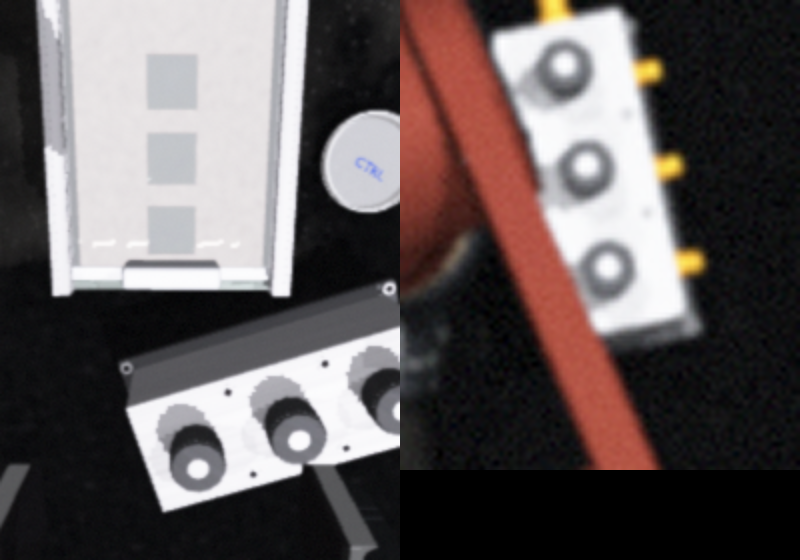

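The lid is shut against the end wall (pull at about (171,275)), the rack holes are empty, and all three knobs sit flat on the block. The gripper is clear of everything.

```bash
python3 -c "
from workcell import job_done
print(job_done())"
```

```text
the job is handed in; nothing more can be done
None
```

The job is handed in at about 60 s of the 210 s limit: all three spindles are screwed fully home in their own bores, and the lower lid is slid shut again; the hand-in returned no verdict.

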